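# Release a finished hair pick from the guarded rack

## Robot

A 6-joint arm with a two-finger parallel gripper is mounted at the origin on the work surface. World frame = base frame: x ahead of the robot, y to its left, z up, the work surface at z = 0. Lengths are in mm, angles in rad, forces in N, time in s.
With the tool pointing down it reaches from about 350 to 875 mm from the base axis. Payload 4.2 kg.
Tool frame: the origin (TCP) lies at the very end of the fingers, on their centre line; the grasp point (between the pads) lies 19 mm behind it; z points along the fingers, y is the line along which they close (so a half turn about z gives the same grasp; the last joint's range is limited). The gripper opens to 85 mm and grips with 20 to 120 N. Pads are 22 mm wide; open, the fingers measure 114 mm over their backs; the gripper's body (76 mm by 85 mm) begins 54 mm behind the grasp point. The pads swing forward as they close: fully open they stand 13 mm farther back than shut.
Start: joints at [-1.065, 0.385, 0.008, 0, -1.194, -0.259], TCP at [152.706, -606.036, 208.312] pointing down, gripper open.
Joint ranges: [-3.14, 3.14], [-1.21, 2.06], [-1.07, 1.41], [-3.16, 2.05], [-2.99, -0.16], [-3.1, 3.1]. Speed limits (rad/s): [2.79, 2.79, 3.14, 3.14, 3.14, 3.14].

## Interface

Orientations are given as a unit quaternion [x, y, z, w].
In Python, from bench import arm, optics gives the robot as it stands. The module is installed in compiled form; this text tells all that it offers.
- The arm moves only by the tool step_arm, never from a script. Its argument "motion" is a list of rows, each an object with "dr": the turn, a rotation vector about the tool's x, y, z in units of 8 degrees (1.0 is 8 degrees), a list of three; "slide": the shift along the tool's x, y, z in mm, a list of three; "jaw": the finger opening in mm, from 0 to 85.4. A call has exactly 8 rows; each row is the pose to reach, as a shift and turn from the pose commanded when the call began, along the tool's axes at that moment; what a row does not reach only later rows make up. A row lasts 1/8 s, in which the tool goes at most 62.5 mm and 10.7 degrees, less where a joint would pass 70% of its speed; a pose out of reach is approached as far as the arm can. A call with a gripper value outside its range is refused whole. The fingers move at their own pace and stop on an object; the grip force is fixed at half the most. Time passes only in rows, so rows that repeat a pose let the fingers close, or fill a call up. It gives the time, the measured TCP pose, the force, the opening and the grip force at its end, in the units of the state.
- arm.read_state(): the state, without advancing time (a new reading comes with each control period).
- optics.get_image(name): name is "side" or "top" or "wrist"; returns the picture (480x640x3 uint8, blue, green, red); there is no depth.
- optics.camera_info(name): a dict with "camera_matrix" (3x3 intrinsics, pixels), "k1" (the pictures are not rectified: a ray, as slopes to the right and down, at radius r is drawn at 1 + k1 r^2 times it, then the intrinsics apply), "view" (4x4, takes a point from world to camera coordinates); the wrist camera has in their place "T_tool_cam" (4x4, takes a point from camera to tool coordinates, whose origin is the TCP and whose axes are the flange's). Camera axes: x right, y up, looking along -z (the intrinsics and any distortion apply to the point x, -y, -z); pixel columns grow to the right and rows downward; lengths in mm; the calibration is good to about 2 mm. A picture is of the moment at which its call begins: read the wrist's pose just before it. camera_info takes no time and is no camera call.
- arm.job_done(): hands the job in; it is judged then, once.
The state is a dict: "clock": time; "joints": joint angles; "joint_vel": joint speeds; "joint_efforts": joint torques, N m; "position": TCP position; "ee_rot": TCP orientation; "contact_force": force on the tool from outside, world axes, zero at the start; "wrist_torque": the same for the moment, N m; "gripper_width": finger opening in mm; "grasp_force": force on a finger pad.
Only numpy, scipy, OpenCV 4.12 (cv2) and the standard library are available. Lean on these libraries where they do the work, as an engineer would, in place of code of your own. Each camera call takes 0.05 s, during which the arm holds its last target. There are 200 camera calls.

## Task

A finished wooden hair pick is locked in the sloping rack, its broad toothed head crosswise under the slotted guard board. Stand the tapered wooden prop nose down between the fixed stop and the lug of the sprung keeper, pushed right down onto the board so that it holds the keeper open by itself; then turn the pick until its head lines up with the slot and draw it out through the guard without forcing it. Set the pick down gently on the display easel, toothed edge on the ledge, tang down the gap in the middle, flat against the leaning board; leave the prop holding the keeper open and do not disturb the other turned pieces.

Things in the scene. Friction and masses are not known exactly. Their poses are not given: they have to be found in the camera images.
- guard: Pale guard board of the fixed sloping rack, 10 mm thick, some 0.13 m above the table. Origin: centre of its through slot, on its upper face. z: board normal, leaning 25 deg from vertical to the rack's front (rack yaw 0: z = (-.42,0,.91)); x up the slope, y level. Slot 22 mm in x, 88 in y. Board x -63..63, y -62..165 mm. Open chamber below, floor at z = -67 mm with a 13.5 mm hole under the slot's centre.
- gap (a point): On the guard board's upper face, at guard x = 0, y = +115 mm; axes as the guard's. Middle of the 20 mm gap (in x) between the dark fixed stop (face at x = -10, 28 mm thick, top at z = 40 mm) and the keeper's aluminium lug (face at x = +10 with the keeper shut, 18 mm thick, top at z = 41 mm). Both are 34 mm wide in y. The prop's nose goes in here from above, down to the board.
- keeper (a joint): Sprung aluminium fork, 8 mm high, sliding on the guard board along guard x. 0 m = shut; opens up the slope, end stop 0.024 m. Spring pushes it shut, 2.4 N at 0, 4.4 N at 18 mm. Its prongs (guard y -46..-20 and 20..46 mm) leave 6 mm of the slot's width clear when shut, all of it from 0.016 m. The prop, fully down, holds it at 0.018 m. The pick's neck stands free between the prongs.
- pick: Dark flat hair pick, 55 g, 12 mm thick. Origin: middle of the toothed edge; z to the handle, y across. Head 76 mm wide, z 0..50; round neck 12 mm, z 50..78; handle 26 mm wide, z 78..150, in the head's plane; round turning tang 12 mm, z -22..0. Starts with the tang in the chamber floor's hole, z along guard z (leans up to 6 deg), y 54 to 90 deg from guard y, 7 mm play under the guard, free to turn.
- prop: Pale wooden prop, 90 g, 75 mm tall, standing nose down on the table in front of the robot. Origin: centre of the nose's underside; z up. 50 mm wide in y; thickness in x 14 mm at the nose, widening on both sides to 38 mm at z = 30, then even. In place its x lies along guard x (either way round), nose on the board; it ends 9 mm up the slope from gap, so it shifts that way as its taper goes in.
- rest: Leaning board and ledge of the fixed pale easel, facing away from the robot. Origin: middle of the line where face and ledge meet. z up along the board, leaning 25 deg from vertical towards the robot (yaw 0: z = (-.42,0,.91)); x out of the face, y level. Face 150 mm wide, 79 high. Ledge top z = 0, x 0..36 mm, 8 mm lip from x = 30, with a 44 mm gap in the middle (y -22..22) for the tang. Pick in place: z, y along these, origin near x = 6, y = 0, z = 0.
- turned_box: Bystander: dark turned lidded box, 76 mm across, 84 mm tall, origin under its centre.
- scoop_cup: Bystander: wooden cup with a side handle, 68 mm across, 60 mm tall, origin under its centre.
- spindle: Bystander: dark turned spindle on a 72 mm round foot, 150 mm tall, origin under its centre.
Things that resemble listed ones, but are neither listed nor needed, are in the scene too. Of the things shaped like the pick, the dark wooden one is meant.

How it is judged:
By the outcome, as a careful person would: the job done as asked, in the order asked, and still so for the second after the job is handed in, with the robot touching nothing.
It also fails if it takes over 72 s, if anything falls off the work surface, if the arm or the gripper's body presses on something with over 40 N, if the wrist force passes 120 N, or if a joint passes its speed limit or range.

## Working session

There is one attempt and no reset: what is moved stays moved. The work goes in short steps, Python scripts to look and compute and a tool call to move; the robot and the scene stay as the last step left them, time stands still between calls to the robot, and variables do not carry over. Pictures are saved under pics/ and viewed, at most 10 in all, crops included, and the job is handed in when it is done.

Besides the shell and the picture viewer there is one more tool, called in YAML: its name, and indented under it one key for each argument. step_arm: Moves the arm, as the interface text tells. Its arguments: {"type":"object","properties":{"motion":{"type":"array","items":{"type":"object","properties":{"dr":{"type":"array","items":{"type":"number"}},"slide":{"type":"array","items":{"type":"number"}},"jaw":{"type":"number"}}}}},"required":["motion"]}

```bash
mkdir -p pics
python3 - <<'E'
from bench import arm, optics
import cv2, numpy as np
np.set_printoptions(precision=4,suppress=True)
for n in ("side","top","wrist"):
    im=optics.get_image(n); cv2.imwrite(f"pics/{n}0.png",im)
    i=optics.camera_info(n); print(n,i)
print(arm.read_state())
E
```

```text
side {'camera_matrix': array([[619.2953,   0.    , 325.5028],
       [  0.    , 619.2953, 244.2924],
       [  0.    ,   0.    ,   1.    ]]), 'k1': 0.0679010279241083, 'view': array([[   -0.8991,    -0.4376,    -0.0116,   513.9863],
       [    0.323 ,    -0.6812,     0.657 ,  -261.4272],
       [   -0.2954,     0.587 ,     0.7538, -1500.5075],
       [    0.    ,     0.    ,     0.    ,     1.    ]])}
top {'camera_matrix': array([[492.7533,   0.    , 322.4395],
       [  0.    , 492.7533, 235.2916],
       [  0.    ,   0.    ,   1.    ]]), 'k1': -0.05924116450311103, 'view': array([[   -0.0132,    -0.9999,    -0.0033,     3.8248],
       [    0.9958,    -0.0134,     0.0901,  -615.1435],
       [   -0.0901,    -0.0021,     0.9959, -1211.5014],
       [    0.    ,     0.    ,     0.    ,     1.    ]])}
wrist {'camera_matrix': array([[382.9528,   0.    , 323.6982],
       [  0.    , 382.9528, 236.4458],
       [  0.    ,   0.    ,   1.    ]]), 'k1': -0.06155537489903684, 'T_tool_cam': array([[  -0.0019,    0.9534,    0.3017,   77.9163],
       [   1.    ,    0.0018,    0.0006,   -0.0241],
       [  -0.    ,    0.3017,   -0.9534, -165.2079],
       [   0.    ,    0.    ,    0.    ,    1.    ]])}
{'clock': 0.15, 'joints': array([-1.0654,  0.3854,  0.0069, -0.0003, -1.194 , -0.2586]), 'joint_vel': array([ 0.0007, -0.002 ,  0.0037,  0.0018, -0.0006, -0.0007]), 'joint_efforts': array([  0.0001, -39.2677,  18.8581,   4.1886,  -0.0034,  -0.    ]), 'position': array([ 152.5939, -605.5875,  207.4748]), 'ee_rot': array([-0.1231,  0.9924,  0.0008, -0.0002]), 'contact_force': array([-0.0426,  1.1582,  0.1057]), 'wrist_torque': array([ 0.0175,  0.047 , -0.0559]), 'grasp_force': 0.0, 'gripper_width': 85.4216653064713}
```

View pics/top0.png

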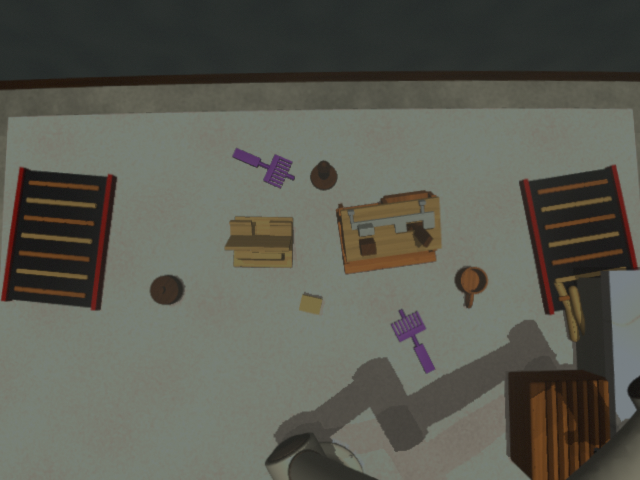

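View pics/side0.png

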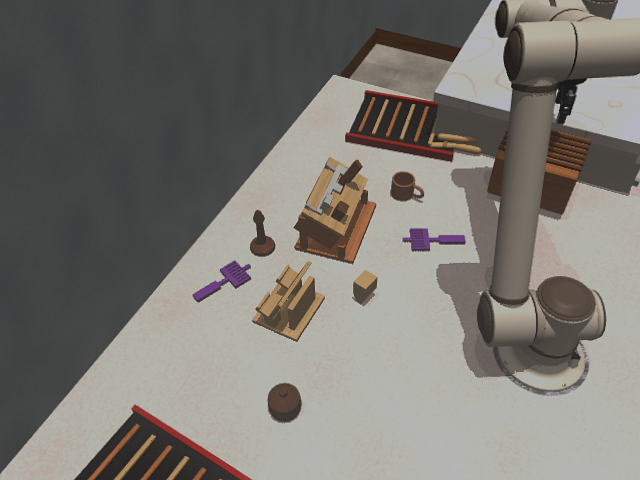

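```bash
cat > h.py <<'E'
from bench import arm, optics
import cv2, numpy as np
from scipy.spatial.transform import Rotation as Ro
np.set_printoptions(precision=3,suppress=True)
def tool():
    s=arm.read_state(); T=np.eye(4); T[:3,:3]=Ro.from_quat(s["ee_rot"]).as_matrix(); T[:3,3]=s["position"]; return T
def campose(name,T=None):           # cam->world
    i=optics.camera_info(name)
    return (T if T is not None else tool())@i["T_tool_cam"] if name=="wrist" else np.linalg.inv(i["view"])
def ray(name,px,T=None):
    i=optics.camera_info(name); K=i["camera_matrix"]; C=campose(name,T)
    px=np.atleast_2d(np.float64(px))
    d=np.c_[(px[:,0]-K[0,2])/K[0,0],(px[:,1]-K[1,2])/K[1,1]]; u=d.copy()
    for _ in range(20): u=d/(1+i["k1"]*(u**2).sum(1,keepdims=True))
    v=np.c_[u[:,0],-u[:,1],-np.ones(len(u))]@C[:3,:3].T
    return C[:3,3],v/np.linalg.norm(v,axis=1,keepdims=True)
def onplane(name,px,p0,n,T=None):
    o,v=ray(name,px,T); n=np.float64(n); return o+v*(((np.float64(p0)-o)@n)/(v@n))[:,None]
def onz(name,px,z,T=None): return onplane(name,px,[0,0,z],[0,0,1],T)
def proj(name,P,T=None):
    i=optics.camera_info(name); K=i["camera_matrix"]; C=np.linalg.inv(campose(name,T))
    c=np.atleast_2d(P)@C[:3,:3].T+C[:3,3]; u=np.c_[c[:,0],-c[:,1]]/-c[:,2:]
    u=u*(1+i["k1"]*(u**2).sum(1,keepdims=True)); return u@K[:2,:2].T+K[:2,2]
def tri(rays):                       # list of (o,v)
    A=0;b=0
    for o,v in rays:
        v=v.reshape(3); M=np.eye(3)-np.outer(v,v); A=A+M; b=b+M@o
    P=np.linalg.solve(A,b); return P,[float(np.linalg.norm((np.eye(3)-np.outer(v.reshape(3),v.reshape(3)))@(P-o))) for o,v in rays]
def move(P,R,T=None):                # slide, dr to world pose
    T=tool() if T is None else T
    return T[:3,:3].T@(np.float64(P)-T[:3,3]), Ro.from_matrix(T[:3,:3].T@R).as_rotvec()/np.radians(8)
def frame(x=None,y=None,z=None):
    z=np.float64(z);z/=np.linalg.norm(z);
    if y is not None: y=np.float64(y)-z*np.dot(z,y); y/=np.linalg.norm(y); x=np.cross(y,z)
    else: x=np.float64(x)-z*np.dot(z,x); x/=np.linalg.norm(x); y=np.cross(z,x)
    return np.c_[x,y,z]
E
python3 - <<'E'
from h import *
print(onz("top",[[312,303],[390,230],[420,237],[260,243],[166,290],[323,175],[470,278]],[100][0]))
print(tool())
R=frame(x=[-1,0,0],z=[0,0,-1])
for P in([430,-20,330],): print(move(P,R))
print(optics.camera_info("wrist")["T_tool_cam"])
E
```

```text
[[ 449.76    22.015  100.   ]
 [ 619.046 -164.908  100.   ]
 [ 601.422 -235.768  100.   ]
 [ 592.273  143.543  100.   ]
 [ 483.814  366.759  100.   ]
 [ 753.648   -7.779  100.   ]
 [ 502.689 -351.503  100.   ]]
[[  -0.97    -0.244   -0.001  152.594]
 [  -0.244    0.97     0.002 -605.588]
 [   0.       0.002   -1.     207.475]
 [   0.       0.       0.       1.   ]]
(array([-412.012,  500.306, -121.737]), array([ 0.012, -0.002,  1.767]))
[[  -0.002    0.953    0.302   77.916]
 [   1.       0.002    0.001   -0.024]
 [  -0.       0.302   -0.953 -165.208]
 [   0.       0.       0.       1.   ]]
```

Run:
```python
from h import *
R=frame(x=[-1,0,0],z=[0,0,-1])
for P in([560,-130,330],): print(move(P,R))
```

```text
(array([-511.209,  361.886, -121.982]), array([ 0.012, -0.002,  1.767]))
```

step_arm:
  motion:
    - {"dr":[0,0,0.2],"slide":[-40,30,-30],"jaw":85}
    - {"dr":[0,0,0.5],"slide":[-85,62,-60],"jaw":85}
    - {"dr":[0,0,0.8],"slide":[-133,97,-75],"jaw":85}
    - {"dr":[0,0,1.0],"slide":[-182,130,-90],"jaw":85}
    - {"dr":[0,0,1.2],"slide":[-232,164,-100],"jaw":85}
    - {"dr":[0,0,1.4],"slide":[-282,200,-110],"jaw":85}
    - {"dr":[0,0,1.6],"slide":[-332,235,-122],"jaw":85}
    - {"dr":[0,0,1.77],"slide":[-380,269,-122],"jaw":85}

```text
clock: 1.15
position: [456.8, -250.7, 331.4]
ee_rot: [0.0, 1.0, -0.0, 0.001]
contact_force: [0.6, -1.0, 0.1]
gripper_width: 85.1
grasp_force: 0.0
```

Run:
```python
from h import *
R=frame(x=[-1,0,0],z=[0,0,-1])
print(tool()); print(move([560,-130,330],R))
```

```text
[[  -1.       0.001    0.002  456.81 ]
 [   0.001    1.      -0.001 -250.682]
 [  -0.002   -0.001   -1.     331.382]
 [   0.       0.       0.       1.   ]]
(array([-103.1  ,  120.757,    1.52 ]), array([-0.005,  0.015, -0.005]))
```

step_arm:
  motion:
    - {"dr":[0,0,0],"slide":[-20,25,0],"jaw":85}
    - {"dr":[0,0,0],"slide":[-45,55,0],"jaw":85}
    - {"dr":[0,0,0],"slide":[-75,85,0],"jaw":85}
    - {"dr":[0,0,0],"slide":[-93,108,0],"jaw":85}
    - {"dr":[0,0,0],"slide":[-103,121,0],"jaw":85}
    - {"dr":[0,0,0],"slide":[-103,121,0],"jaw":85}
    - {"dr":[0,0,0],"slide":[-103,121,0],"jaw":85}
    - {"dr":[0,0,0],"slide":[-103,121,0],"jaw":85}

```text
clock: 2.15
position: [557.9, -132.2, 330.7]
ee_rot: [0.001, 1.0, -0.0, 0.0]
contact_force: [0.0, -0.3, -0.3]
gripper_width: 85.2
grasp_force: 0.0
```

Run:
```python
from h import *
T=tool(); cv2.imwrite("pics/w1.png",optics.get_image("wrist")); np.save("T1.npy",T); print(T[:3,3], Ro.from_matrix(T[:3,:3]).as_quat())
```

```text
[ 557.949 -132.231  330.655] [ 0.001  1.    -0.     0.   ]
```

View pics/w1.png

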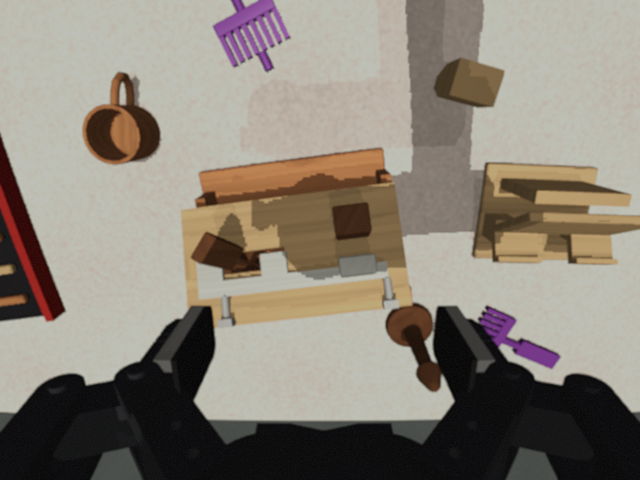

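step_arm:
  motion:
    - {"dr":[0,0,0],"slide":[-20,35,0],"jaw":85}
    - {"dr":[0,0,0],"slide":[-50,80,0],"jaw":85}
    - {"dr":[0,0,0],"slide":[-80,125,0],"jaw":85}
    - {"dr":[0,0,0],"slide":[-105,165,0],"jaw":85}
    - {"dr":[0,0,0],"slide":[-120,190,0],"jaw":85}
    - {"dr":[0,0,0],"slide":[-120,190,0],"jaw":85}
    - {"dr":[0,0,0],"slide":[-120,190,0],"jaw":85}
    - {"dr":[0,0,0],"slide":[-120,190,0],"jaw":85}

```text
clock: 3.2
position: [678.2, 57.4, 331.1]
ee_rot: [0.001, 1.0, 0.0, 0.0]
contact_force: [-0.8, -1.0, 0.4]
gripper_width: 85.0
grasp_force: 0.0
```

Run:
```python
from h import *
T=tool(); cv2.imwrite("pics/w2.png",optics.get_image("wrist")); np.save("T2.npy",T); print(T[:3,3], Ro.from_matrix(T[:3,:3]).as_quat())
```

```text
[678.22   57.391 331.052] [0.001 1.    0.    0.   ]
```

View pics/w2.png

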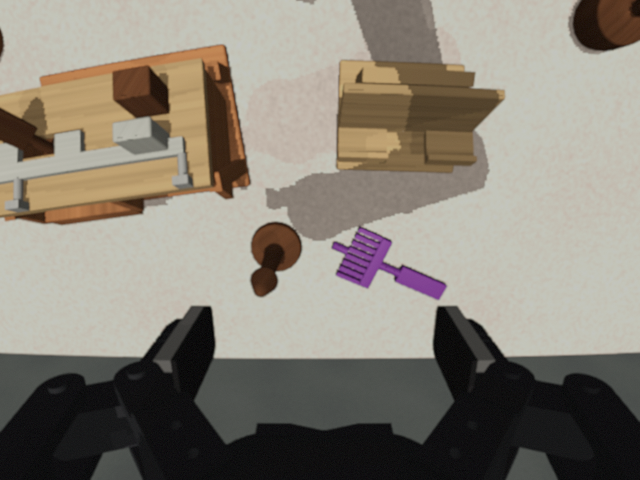

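Run:
```python
from h import *
def crop(f,x0,y0,x1,y1,s,o):
    c=cv2.resize(cv2.imread(f)[y0:y1,x0:x1],None,fx=s,fy=s,interpolation=cv2.INTER_CUBIC)
    c=cv2.convertScaleAbs(c,alpha=1.5)
    for x in range((x0+19)//20*20,x1,20): cv2.putText(c,str(x),((x-x0)*s,10),0,.35,(0,0,255)); cv2.line(c,((x-x0)*s,12),((x-x0)*s,18),(0,0,255))
    for y in range((y0+19)//20*20,y1,20): cv2.putText(c,str(y),(0,(y-y0)*s+4),0,.35,(0,0,255)); cv2.line(c,(24,(y-y0)*s),(30,(y-y0)*s),(0,0,255))
    cv2.imwrite(o,c)
crop("pics/w2.png",325,45,515,185,4,"pics/c2.png")
crop("pics/w1.png",170,140,430,335,3,"pics/c1.png")
```

```text
(no output)
```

View pics/c2.png

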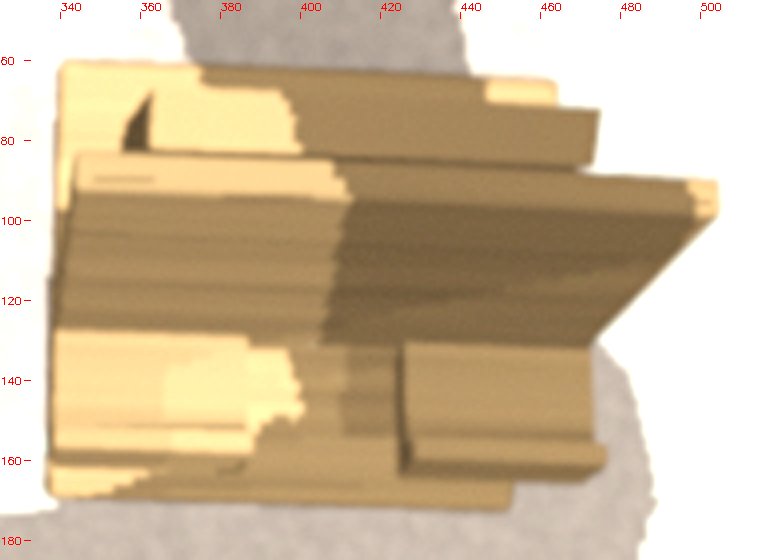

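View pics/c1.png

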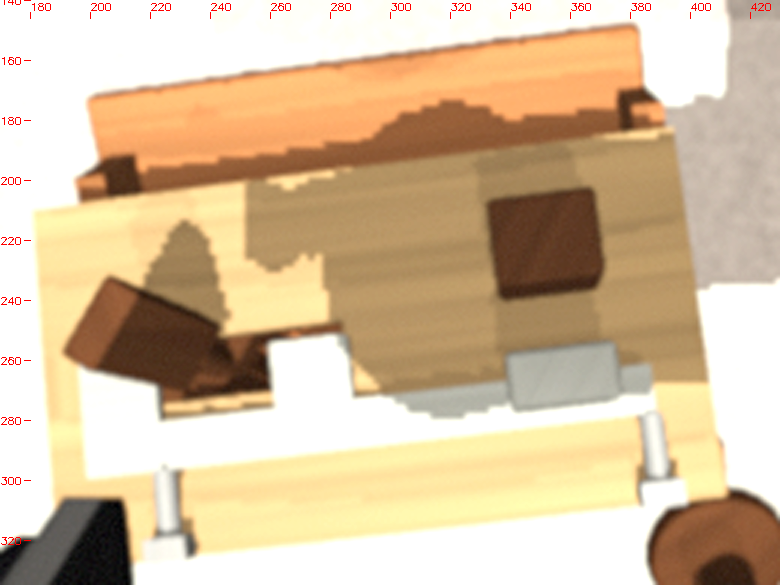

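```bash
cat > fit.py <<'E'
from h import *
from scipy.optimize import least_squares
def pose(p):   # x,y,z,yaw -> 4x4 of 25deg-leaning frame
    T=np.eye(4); T[:3,:3]=(Ro.from_euler('z',p[3])*Ro.from_euler('y',-25,degrees=True)).as_matrix(); T[:3,3]=p[:3]; return T
def fit(obs,p0):  # obs: (cam,T,[(P,px)])
    def f(p):
        G=pose(p); return np.concatenate([(proj(c,np.float64(P)@G[:3,:3].T+G[:3,3],T)-px).ravel() for c,T,P,px in obs])
    r=least_squares(f,p0,loss='soft_l1'); return r.x,f(r.x).reshape(-1,2)
E
python3 - <<'E'
from fit import *
T1=np.load("T1.npy");T2=np.load("T2.npy")
g1=[([-63,-62,0],[182,210.5]),([-63,165,0],[394,184.5]),([63,165,0],[412.5,305]),([-11,44,0],[284,247.3]),
 ([-38,98,40],[332.3,207]),([-38,132,40],[368,202.7])]
g2=[([-63,165,0],[205,62]),([63,165,0],[213,188])]
o=lambda c,T,g:(c,T,[a for a,_ in g],np.float64([b for _,b in g]))
p,r=fit([o("wrist",T1,g1),o("wrist",T2,g2)],[620,-220,130,0.12]); print(p,r)
np.save("G.npy",pose(p))
p,r=fit([o("wrist",T1,g1)],[620,-220,130,0.12]); print(p)
e2=[([0,-75,79],[343.5,93]),([0,75,79],[498.7,99.2]),([0,-75,0],[337.5,127]),([0,75,0],[474.5,131]),([0,-22,0],[387,129.5]),([0,22,0],[425.5,130.7])]
p,r=fit([o("wrist",T2,e2)],[620,140,40,0]); print(p,r)
np.save("E.npy",pose(p))
# prop mask in w1: triangulate roughly
print(onz("wrist",[[480,82]],75,T1))
E
```

```text
[ 625.68  -215.425  124.473    0.123] [[ 1.206  0.292]
 [ 0.216 -0.397]
 [-1.115  0.191]
 [ 1.041 -0.405]
 [ 0.085  0.458]
 [ 0.397  0.326]
 [-1.053  0.155]
 [-0.674 -0.797]]
[ 625.03  -215.73   126.866    0.125]
[615.337 149.884  50.039  -0.026] [[ 0.067  0.047]
 [ 4.076 -0.402]
 [ 1.841  0.781]
 [-3.736  0.815]
 [-0.771 -0.47 ]
 [-0.654 -0.485]]
[[445.134  30.58   75.   ]]
```

Run:
```python
from fit import *
T1=np.load("T1.npy");T2=np.load("T2.npy")
o=lambda c,T,g:(c,T,[a for a,_ in g],np.float64([b for _,b in g]))
e2=[([0,-75,79],[343.5,93]),([0,75,79],[504,99.2]),([0,-75,0],[337.5,127]),([0,75,0],[474.5,131]),([0,-22,0],[387,129.5]),([0,22,0],[425.5,130.7])]
p,r=fit([o("wrist",T2,e2)],[620,140,40,0]); print(p,r)
E_=pose(p); np.save("E.npy",E_)
P=np.float64([[0,-75,79],[0,75,79],[0,-75,0],[0,75,0],[36,-75,8],[36,75,8]])@E_[:3,:3].T+E_[:3,3]
# visual check: overlay predicted points on w1, top, side ; guard gap too
G=np.load("G.npy"); Q=np.float64([[-63,-62,0],[-63,165,0],[63,165,0],[63,-62,0],[-10,98,40],[-10,132,40],[10,98,41],[10,132,41],[28,98,41],[28,132,41]])@G[:3,:3].T+G[:3,3]
im=[]
for f,c,T,(x0,y0,x1,y1) in(("pics/w1.png","wrist",T1,(440,50,640,200+75)),("pics/side0.png","side",None,(240,150,400,350)),("pics/top0.png","top",None,(220,180,450,320))):
    s=3 if c!="side" else 3; a=cv2.resize(cv2.imread(f)[y0:y1,x0:x1],None,fx=s,fy=s,interpolation=cv2.INTER_CUBIC); a=cv2.convertScaleAbs(a,alpha=1.3)
    for p in proj(c,np.r_[P,Q],T): cv2.circle(a,tuple(int(v) for v in ((p-[x0,y0])*s)),2,(0,255,0),-1)
    im.append(cv2.resize(a,(400,int(400*a.shape[0]/a.shape[1]))))
H=max(i.shape[0] for i in im[:2]); pad=lambda a,h:np.pad(a,((0,h-a.shape[0]),(0,0),(0,0)))
r1=np.hstack([pad(im[0],H),pad(im[1],H)]); out=r1.copy()
h=min(im[2].shape[0],H); 
out=np.hstack([pad(np.vstack([im[0],im[2]])[:600],600),pad(im[1],600)[:600]]); cv2.imwrite("pics/chk.png",out)
```

```text
[615.376 149.404  55.075  -0.026] [[-0.167 -0.259]
 [ 0.677 -0.529]
 [ 1.588  0.924]
 [-2.532  1.07 ]
 [-0.495 -0.291]
 [ 0.051 -0.273]]
```

View pics/chk.png

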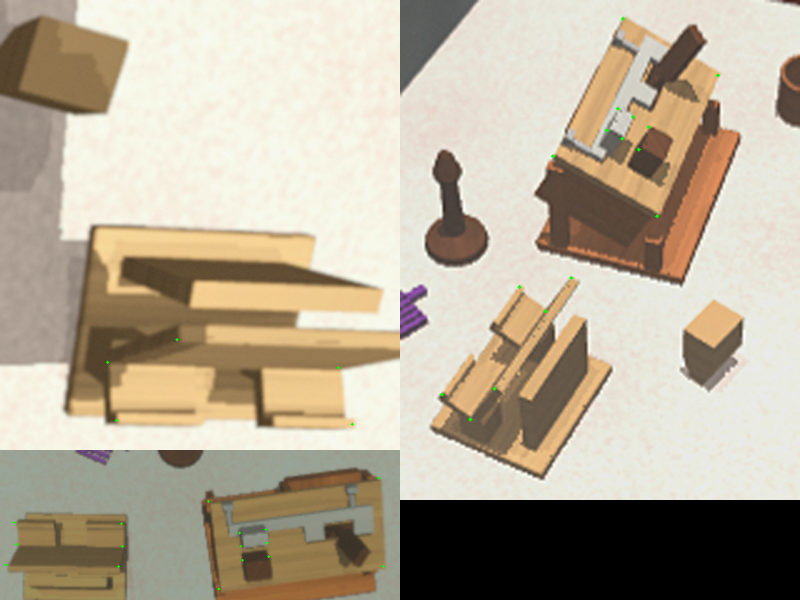

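Run:
```python
from fit import *
T1=np.load("T1.npy")
c=onz("wrist",[[462,58],[504,71],[494,106.5],[450,98.5]],75,T1)[:,:2]; print(c, c.mean(0))
for k in range(4): d=c[(k+1)%4]-c[k]; print(np.linalg.norm(d),np.degrees(np.arctan2(d[1],d[0])))
s=[[400,300],[313,300],[343,318],[313,345],[284,330]]
s=np.float64(s[1:])/2.5+[240,150]; c2=onz("side",s,75)[:,:2]; print(c2,c2.mean(0))
for k in range(4): d=c2[(k+1)%4]-c2[k]; print(np.linalg.norm(d),np.degrees(np.arctan2(d[1],d[0])))
w=lambda a:np.float64(a)/2+[440,50]; sd=lambda a:(np.float64(a)-[400,0])/2.5+[240,150]
for a in([122,262],[190,283],[190,305]): print(tri([ray("wrist",w(a),T1),ray("side",sd([580,318]))]),tri([ray("wrist",w(a),T1),ray("side",sd([587,325]))]))
```

```text
[[422.065   9.527]
 [433.807  54.985]
 [469.461  48.206]
 [462.011   0.189]] [446.836  28.227]
46.94957360389859 75.51661537378165
36.29285484931896 -10.765064931257921
48.59082926114422 -98.81980132469356
41.02274460814112 166.84299953497296
[[457.44    1.617]
 [420.883   9.949]
 [434.575  54.155]
 [468.294  49.418]] [445.298  28.785]
37.49461624357692 167.16106077185665
46.27837023291252 72.79132926765465
34.05072039747981 -7.9973783418519755
49.017764382164714 -102.79295876999004
(array([561.629,  73.582,  64.944]), [11.067898011579267, 11.067898011579313]) (array([558.005,  74.837,  59.361]), [6.492741531763078, 6.492741531763135])
(array([558.894,  95.41 ,  96.417]), [2.2912032539508065, 2.2912032539507425]) (array([555.24 ,  96.822,  91.633]), [2.2568688766717817, 2.256868876671918])
(array([564.928,  95.388,  96.903]), [3.593136855739811, 3.593136855739506]) (array([561.259,  96.78 ,  92.351]), [8.196166514686054, 8.196166514685968])
```

Run:
```python
from h import *
R=frame(y=[.208,.978,0],z=[0,0,-1]); print(tool()[:3,3])
print(move([446,28.4,120],R)); print(move([446,28.4,41],R))
```

```text
[678.223  57.421 331.082]
(array([232.362, -29.432, 210.872]), array([0.002, 0.006, 1.489]))
(array([232.431, -29.445, 289.872]), array([0.002, 0.006, 1.489]))
```

step_arm:
  motion:
    - {"dr":[0,0,0.3],"slide":[40,-5,10],"jaw":85}
    - {"dr":[0,0,0.7],"slide":[98,-12,25],"jaw":85}
    - {"dr":[0,0,1.1],"slide":[153,-20,50],"jaw":85}
    - {"dr":[0,0,1.3],"slide":[200,-26,90],"jaw":85}
    - {"dr":[0,0,1.49],"slide":[225,-29,140],"jaw":85}
    - {"dr":[0,0,1.49],"slide":[232,-29.5,185],"jaw":85}
    - {"dr":[0,0,1.49],"slide":[232.4,-29.5,205],"jaw":85}
    - {"dr":[0,0,1.49],"slide":[232.4,-29.5,211],"jaw":85}

```text
clock: 4.25
position: [445.4, 28.4, 118.8]
ee_rot: [0.104, 0.995, -0.0, -0.001]
contact_force: [0.2, -0.2, 1.0]
gripper_width: 85.1
grasp_force: 0.0
```

step_arm:
  motion:
    - {"dr":[0,0,0],"slide":[0,0,10],"jaw":85}
    - {"dr":[0,0,0],"slide":[0,0,30],"jaw":85}
    - {"dr":[0,0,0],"slide":[0,0,55],"jaw":85}
    - {"dr":[0,0,0],"slide":[0,0,72],"jaw":85}
    - {"dr":[0,0,0],"slide":[0,0,79],"jaw":85}
    - {"dr":[0,0,0],"slide":[0,0,79],"jaw":40}
    - {"dr":[0,0,0],"slide":[0,0,79],"jaw":40}
    - {"dr":[0,0,0],"slide":[0,0,79],"jaw":40}

```text
clock: 5.25
position: [447.1, 29.4, 41.6]
ee_rot: [0.104, 0.995, 0.0, 0.001]
contact_force: [-0.5, -0.4, 5.1]
gripper_width: 48.3
grasp_force: 61.7
```

Run:
```python
from h import *
s=arm.read_state(); print(s["gripper_width"],s["grasp_force"],s["contact_force"]); print(tool())
```

```text
48.29738939180289 61.68435573577881 [-0.543 -0.353  5.096]
[[ -0.978   0.206   0.002 447.128]
 [  0.206   0.978   0.001  29.369]
 [ -0.002   0.001  -1.     41.552]
 [  0.      0.      0.      1.   ]]
```

Run:
```python
from h import *
G=np.load("G.npy"); Rg=G[:3,:3]; R=np.c_[-Rg[:,0],Rg[:,1],-Rg[:,2]]
P=G[:3,3]+Rg@[0,115,60+41.5]; print(P); print(move(P,R)); 
print(Rg@[0,115,0]+G[:3,3])
```

```text
[ 569.017 -106.547  216.464]
(array([-147.7  , -107.645, -174.704]), array([-0.512, -3.079, -2.332]))
[ 611.59  -101.291  124.473]
```

step_arm:
  motion:
    - {"dr":[0,0,0],"slide":[0,0,-40],"jaw":40}
    - {"dr":[0,0,0],"slide":[0,0,-95],"jaw":40}
    - {"dr":[-0.05,-0.3,-0.2],"slide":[-10,-10,-150],"jaw":40}
    - {"dr":[-0.15,-0.9,-0.7],"slide":[-40,-35,-190],"jaw":40}
    - {"dr":[-0.25,-1.5,-1.2],"slide":[-75,-60,-190],"jaw":40}
    - {"dr":[-0.4,-2.2,-1.7],"slide":[-110,-85,-185],"jaw":40}
    - {"dr":[-0.5,-2.8,-2.15],"slide":[-135,-100,-180],"jaw":40}
    - {"dr":[-0.51,-3.08,-2.33],"slide":[-147.7,-107.6,-175],"jaw":40}

```text
clock: 6.25
position: [568.0, -108.0, 214.9]
ee_rot: [-0.059, 0.975, 0.013, 0.215]
contact_force: [0.2, 0.3, 0.0]
gripper_width: 48.0
grasp_force: 62.8
```

step_arm:
  motion:
    - {"dr":[0,0,0],"slide":[0,0,0],"jaw":40}
    - {"dr":[0,0,0],"slide":[0,0,0],"jaw":40}
    - {"dr":[0,0,0],"slide":[0,0,0],"jaw":40}
    - {"dr":[0,0,0],"slide":[0,0,0],"jaw":40}
    - {"dr":[0,0,0],"slide":[0,0,0],"jaw":40}
    - {"dr":[0,0,0],"slide":[0,0,0],"jaw":40}
    - {"dr":[0,0,0],"slide":[0,0,0],"jaw":40}
    - {"dr":[0,0,0],"slide":[0,0,0],"jaw":40}

```text
clock: 7.25
position: [568.4, -106.7, 215.3]
ee_rot: [-0.06, 0.975, 0.013, 0.215]
contact_force: [0.2, 0.4, -0.2]
gripper_width: 47.9
grasp_force: 62.8
```

Run:
```python
from h import *
G=np.load("G.npy"); Rg=G[:3,:3]; R=np.c_[-Rg[:,0],Rg[:,1],-Rg[:,2]]
T=tool(); im=optics.get_image("wrist"); np.save("T3.npy",T); cv2.imwrite("pics/w3.png",im)
print("tcp in guard",Rg.T@(T[:3,3]-G[:3,3]),"rot err units",move(T[:3,3],R,T)[1])
s=2; x0,y0=150,20; c=cv2.convertScaleAbs(cv2.resize(im[y0:y0+280,x0:x0+390],None,fx=s,fy=s,interpolation=cv2.INTER_CUBIC),alpha=1.5)
Tp=T@np.array([[-1,0,0,0],[0,1,0,0],[0,0,-1,41.5],[0,0,0,1]])  # prop frame guess
top=np.float64([[a*19,b*25,75] for a,b in((-1,-1),(-1,1),(1,1),(1,-1))])@Tp[:3,:3].T+Tp[:3,3]
Q=np.float64([[-10,98,40],[-10,132,40],[-38,98,40],[-38,132,40],[10,98,41],[10,132,41],[28,98,41],[28,132,41],[-63,-62,0],[-63,165,0],[-11,44,0],[-11,-44,0]])@Rg.T+G[:3,3]
for P,col in((top,(0,0,255)),(Q,(0,255,0))):
    for p in proj("wrist",P,T): cv2.circle(c,tuple(int(v) for v in (p-[x0,y0])*s),2,col,-1)
cv2.imwrite("pics/c3.png",c); sd=optics.get_image("side"); cv2.imwrite("pics/s3.png",sd)
```

```text
tcp in guard [ -1.024 114.933 100.723] rot err units [-0.006 -0.017 -0.004]
```

View pics/c3.png

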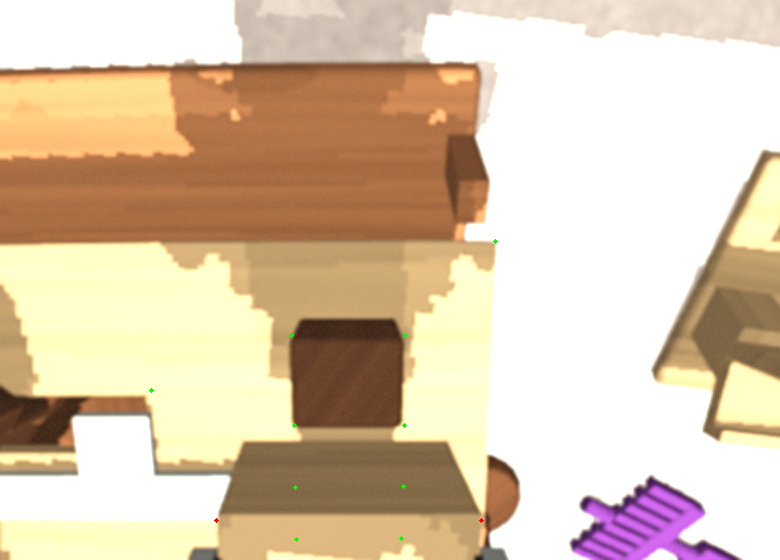

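step_arm:
  motion:
    - {"dr":[0,0,0],"slide":[-2.1,0,6],"jaw":40}
    - {"dr":[0,0,0],"slide":[-2.1,0,13],"jaw":40}
    - {"dr":[0,0,0],"slide":[-2.1,0,19],"jaw":40}
    - {"dr":[0,0,0],"slide":[-3.4,0,24],"jaw":40}
    - {"dr":[0,0,0],"slide":[-4.6,0,29],"jaw":40}
    - {"dr":[0,0,0],"slide":[-5.6,0,32],"jaw":40}
    - {"dr":[0,0,0],"slide":[-5.6,0,32],"jaw":40}
    - {"dr":[0,0,0],"slide":[-5.6,0,32],"jaw":40}

```text
clock: 8.35
position: [587.2, -104.5, 188.9]
ee_rot: [-0.06, 0.975, 0.013, 0.215]
contact_force: [-1.3, -0.7, 2.8]
gripper_width: 47.9
grasp_force: 63.1
```

Run:
```python
from h import *
G=np.load("G.npy"); Rg=G[:3,:3]
T=tool(); s=arm.read_state(); print(Rg.T@(T[:3,3]-G[:3,3]),"F guard",Rg.T@s["contact_force"],s["grasp_force"])
cv2.imwrite("pics/s4.png",optics.get_image("side"))
```

```text
[  4.933 114.829  68.745] F guard [-0.033 -0.488  3.14 ] 63.1391833554153
```

step_arm:
  motion:
    - {"dr":[0,0,0],"slide":[-1.6,0,4],"jaw":40}
    - {"dr":[0,0,0],"slide":[-3.2,0,8],"jaw":40}
    - {"dr":[0,0,0],"slide":[-4.8,0,12],"jaw":40}
    - {"dr":[0,0,0],"slide":[-6.6,0,16.5],"jaw":40}
    - {"dr":[0,0,0],"slide":[-6.7,0,20],"jaw":40}
    - {"dr":[0,0,0],"slide":[-6.5,0,23],"jaw":40}
    - {"dr":[0,0,0],"slide":[-6.2,0,25.5],"jaw":40}
    - {"dr":[0,0,0],"slide":[-6.2,0,25.5],"jaw":40}

```text
clock: 9.4
position: [602.1, -102.8, 172.1]
ee_rot: [-0.06, 0.975, 0.013, 0.216]
contact_force: [-20.1, 0.7, 25.7]
gripper_width: 48.2
grasp_force: 66.3
```

Run:
```python
from h import *
G=np.load("G.npy"); Rg=G[:3,:3]
T=tool(); s=arm.read_state(); print(Rg.T@(T[:3,3]-G[:3,3]),"F guard",Rg.T@s["contact_force"],s["grasp_force"])
cv2.imwrite("pics/s5.png",optics.get_image("side"))
```

```text
[ 11.389 114.69   47.248] F guard [-7.16   3.187 31.669] 66.34761214256287
```

Run:
```python
from h import *
a=cv2.imread("pics/w3.png"); b=optics.get_image("wrist"); cv2.imwrite("pics/w5.png",b)
for im in(a,b):
    g=im[:,300:345].mean((1,2)); print(g[225:345].round().astype(int))
```

```text
[ 48  48  48  48  48  48  47  47  63  90 104 106 104 102  96  83  73  71
  70  69  67  66  66  66  66  65  64  66  68  70  70  70  70  70  70  70
  69  69  69  68  68  67  67  68  69  71  70  69  67  66  68  78 100 116
 120 120 119 119 120 119 119 119 119 119 119 120 119 119 119 119 119 122
 129 140 154 169 178 182 182 182 182 182 182 182 182 182 182 182 182 182
 182 182 182 182 182 182 182 182 182 182 182 182 182 182 182 182 182 182
 182 182 182 182 182 182 182 182 182 181 182 181]
[ 48  48  48  48  48  48  48  48  48  48  48  48  48  49  48  47  50  60
  67  68  67  67  67  67  66  65  66  68  70  71  71  70  70  71  71  71
  70  70  70  70  69  68  68  68  70  71  71  70  69  68  67  70  85 107
 119 121 121 120 120 120 120 120 120 120 120 120 120 120 120 120 120 121
 124 133 144 157 169 179 182 183 183 183 183 183 183 183 183 183 183 183
 183 183 183 183 183 183 183 183 182 182 182 182 182 182 182 182 182 182
 182 182 182 182 182 182 182 182 182 182 182 182]
```

Run:
```python
from h import *
G=np.load("G.npy"); Rg=G[:3,:3]
for f,T in(("pics/w3.png",np.load("T3.npy")),("pics/w5.png",tool())):
    im=cv2.imread(f); g=cv2.GaussianBlur(im,(3,3),0).mean(2)
    Q=np.float64([[-38,98,40],[-38,132,40],[-10,98,40],[-10,132,40]])@Rg.T+G[:3,3]
    q=proj("wrist",Q,T); print("pred",q.round(1).tolist())
    for r in np.linspace(q[0,1]+6,q[2,1]-6,4).astype(int):
        L=g[r,int(q[0,0])-15:int(q[0,0])+15]; R_=g[r,int(q[1,0])-15:int(q[1,0])+15]
        print(r,int(q[0,0])-15+np.argmin(np.diff(L)),int(q[1,0])-15+np.argmax(np.diff(R_)))
    c=g[:,int(q[:,0].mean())-8:int(q[:,0].mean())+8].mean(1); print(int(q[0,1])-25,c[int(q[0,1])-25:int(q[2,1])+15].round().astype(int))
```

```text
pred [[296.0, 187.9], [353.0, 187.8], [297.0, 232.8], [352.0, 232.7]]
193 294 355
204 294 351
215 295 350
226 295 350
162 [107 107 107 107 107 107 107 107 107 107 108 108 108 108 109 106  93  67
  41  31  30  31  31  31  31  31  33  36  41  44  46  47  47  47  47  47
  47  47  46  47  47  47  47  47  47  47  47  47  47  48  48  48  48  48
  48  48  48  49  49  49  49  49  49  49  49  49  49  49  48  48  52  66
  87 101 105 104 101  94  83  75  71  70  69  67  65]
pred [[287.7, 181.7], [362.6, 181.6], [289.4, 240.4], [361.0, 240.3]]
187 285 361
203 285 360
218 286 360
234 278 365
156 [107 107 107 107 108 108 108 109 109 109 109 108 109 107  94  68  43  32
  31  31  31  31  32  31  31  32  34  38  42  47  50  53  53  54  54  53
  53  53  53  53  53  53  53  52  51  49  47  46  46  46  47  47  47  47
  47  48  48  48  48  48  49  49  49  49  49  49  49  50  50  50  50  50
  50  50  49  49  49  49  49  49  49  48  48  48  48  52  59  65  67  67
  67  67  67  66  66  66  68  70  71]
```

step_arm:
  motion:
    - {"dr":[0,0,0],"slide":[0,0,1],"jaw":40}
    - {"dr":[0,0,0],"slide":[0,0,2],"jaw":40}
    - {"dr":[0,0,0],"slide":[0,0,2],"jaw":40}
    - {"dr":[0,0,0],"slide":[0,0,2],"jaw":40}
    - {"dr":[0,0,0],"slide":[0,0,2],"jaw":40}
    - {"dr":[0,0,0],"slide":[0,0,2],"jaw":40}
    - {"dr":[0,0,0],"slide":[0,0,2],"jaw":40}
    - {"dr":[0,0,0],"slide":[0,0,2],"jaw":40}

```text
clock: 10.5
position: [602.7, -102.8, 172.3]
ee_rot: [-0.06, 0.974, 0.012, 0.216]
contact_force: [-27.6, 2.1, 35.4]
gripper_width: 48.0
grasp_force: 67.6
```

Run:
```python
from h import *
G=np.load("G.npy"); Rg=G[:3,:3]
T=tool(); s=arm.read_state(); print(Rg.T@(T[:3,3]-G[:3,3]),"F guard",Rg.T@s["contact_force"],s["grasp_force"])
b=cv2.imread("pics/w5.png"); w=optics.get_image("wrist"); cv2.imwrite("pics/w6.png",w); sd=optics.get_image("side"); cv2.imwrite("pics/s6.png",sd)
x=cv2.convertScaleAbs(cv2.resize(sd[160:280,290:385],None,fx=5,fy=5,interpolation=cv2.INTER_CUBIC),alpha=1.6)
y=cv2.convertScaleAbs(w[100:420,180:480],alpha=1.4); o=np.zeros((600,800,3),np.uint8); o[:,:475]=x; o[:320,475:775]=y; cv2.imwrite("pics/c6.png",o)
```

```text
[ 12.023 114.572  47.136] F guard [-9.634  5.459 43.578] 67.6055359840393
```

View pics/c6.png

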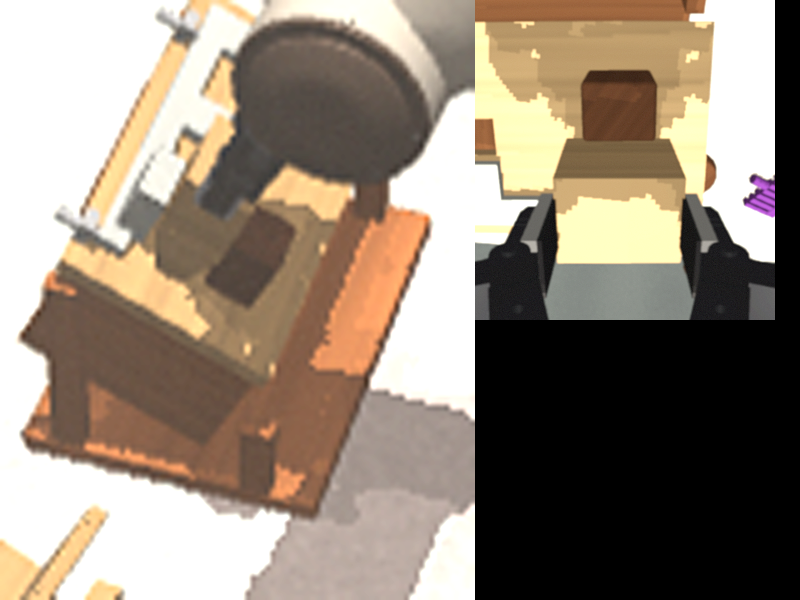

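Run:
```python
from h import *
G=np.load("G.npy"); Rg=G[:3,:3]; T=tool()
for dz in(0,4):
  p=onplane("wrist",[[203,262],[190,262],[203,295]],G[:3,3]+Rg[:,2]*(8+dz),Rg[:,2],T); print(dz,(p-G[:3,3])@Rg)
  p=onplane("wrist",[[180+58,120],[180+238,122]],G[:3,3]+Rg[:,2]*dz,Rg[:,2],T); print((p-G[:3,3])@Rg)
g=cv2.imread("pics/w6.png")
print(g[240:280,192].mean(1).round().astype(int)); print(g[270:280,185:225].mean((0,2)).round().astype(int)); print(g[110:135,400:410].mean((1,2)).round().astype(int))
# board right-edge column near row 150..200
for r in(140,170,200,230): print(r,g[r,400:440].mean(1).round().astype(int).tolist())
```

```text
0 [[14.218 44.487  8.   ]
 [14.241 36.868  8.   ]
 [35.262 42.361  8.   ]]
[[-64.157  68.252  -0.   ]
 [-63.074 164.734   0.   ]]
4 [[12.647 45.86  12.   ]
 [12.669 38.389 12.   ]
 [33.279 43.775 12.   ]]
[[-64.195  69.125   4.   ]
 [-63.132 163.791   4.   ]]
[ 79  77  79  78  84  88  89  90  86  78  70  68  68  70  80  95 104 106
 105 105  98  86  79  91 134 181 206 212 212 212 213 214 215 215 214 212
 212 211 211 211]
[212 212 212 212 212 212 212 213 213 213 213 213 213 213 214 215 212 190
 138  87  81 100 125 154 175 181 181 181 180 181 181 181 181 181 181 181
 181 181 181 181]
[ 85  83  92 139 189 211 215 215 214 214 204 175 159 162 164 163 154 131
 108 100 102 105 106 107 108]
140 [111, 110, 110, 111, 110, 110, 111, 110, 110, 110, 110, 111, 110, 110, 112, 116, 120, 135, 169, 199, 212, 213, 213, 212, 212, 212, 211, 212, 212, 212, 212, 212, 212, 214, 214, 215, 214, 214, 214, 213]
170 [117, 117, 118, 116, 117, 116, 117, 116, 116, 116, 117, 115, 116, 114, 115, 125, 159, 193, 207, 210, 210, 211, 211, 211, 211, 212, 212, 212, 211, 211, 211, 212, 213, 214, 214, 214, 213, 212, 211, 211]
200 [183, 182, 182, 183, 183, 180, 165, 136, 119, 119, 118, 118, 123, 146, 179, 203, 212, 212, 212, 211, 210, 210, 211, 212, 210, 210, 211, 211, 212, 213, 212, 213, 212, 212, 212, 211, 211, 211, 210, 210]
230 [185, 185, 185, 185, 185, 185, 185, 185, 184, 185, 184, 185, 194, 206, 211, 210, 210, 210, 210, 211, 211, 211, 210, 211, 213, 214, 214, 212, 211, 211, 210, 210, 210, 210, 211, 212, 211, 211, 211, 213]
```

step_arm:
  motion:
    - {"dr":[0,0,0],"slide":[0.5,0,-2],"jaw":40}
    - {"dr":[0,0,0],"slide":[1.2,0,-4],"jaw":40}
    - {"dr":[0,0,0],"slide":[1.2,0,-4],"jaw":40}
    - {"dr":[0,0,0],"slide":[1.2,0,-4],"jaw":52}
    - {"dr":[0,0,0],"slide":[1.2,0,-4],"jaw":60}
    - {"dr":[0,0,0],"slide":[1.2,0,-4],"jaw":66}
    - {"dr":[0,0,0],"slide":[1.2,0,-4],"jaw":66}
    - {"dr":[0,0,0],"slide":[1.2,0,-4],"jaw":66}

```text
clock: 11.6
position: [601.2, -102.7, 169.2]
ee_rot: [-0.06, 0.975, 0.013, 0.215]
contact_force: [-1.1, 0.0, 1.4]
gripper_width: 65.9
grasp_force: 0.0
```

step_arm:
  motion:
    - {"dr":[0,0,0],"slide":[0,0,-8],"jaw":66}
    - {"dr":[0,0,0],"slide":[0,0,-25],"jaw":66}
    - {"dr":[0,0,0],"slide":[0,0,-50],"jaw":66}
    - {"dr":[0,0,0],"slide":[0,0,-80],"jaw":66}
    - {"dr":[0,0,0],"slide":[0,-20,-105],"jaw":66}
    - {"dr":[0,0,0],"slide":[0,-40,-120],"jaw":66}
    - {"dr":[0,0,0],"slide":[0,-55,-130],"jaw":66}
    - {"dr":[0,0,0],"slide":[0,-55,-130],"jaw":66}

```text
clock: 12.6
position: [553.6, -164.8, 289.8]
ee_rot: [-0.059, 0.974, 0.012, 0.217]
contact_force: [-0.3, -0.0, -0.1]
gripper_width: 65.7
grasp_force: 0.0
```

Run:
```python
from h import *
G=np.load("G.npy"); Rg=G[:3,:3]
T=tool(); w=optics.get_image("wrist"); np.save("T7.npy",T); cv2.imwrite("pics/w7.png",w); sd=optics.get_image("side"); cv2.imwrite("pics/s7.png",sd)
print((T[:3,3]-G[:3,3])@Rg)
x0,y0=130,70
o=np.zeros((600,800,3),np.uint8)
c=cv2.convertScaleAbs(cv2.resize(w[y0:y0+300,x0:x0+260],None,fx=2,fy=2,interpolation=cv2.INTER_CUBIC),alpha=1.4); o[:600,:520]=c
for x in range(140,390,20): cv2.putText(o,str(x),((x-x0)*2,10),0,.3,(0,0,255)); cv2.line(o,((x-x0)*2,12),((x-x0)*2,17),(0,0,255))
for y in range(80,370,20): cv2.putText(o,str(y),(0,(y-y0)*2+3),0,.3,(0,0,255))
o[:400,520:800]=cv2.convertScaleAbs(cv2.resize(sd[150:250,305:375],None,fx=4,fy=4,interpolation=cv2.INTER_CUBIC),alpha=1.4)
cv2.imwrite("pics/c7.png",o)
```

```text
[ 10.671  59.089 177.474]
```

View pics/c7.png

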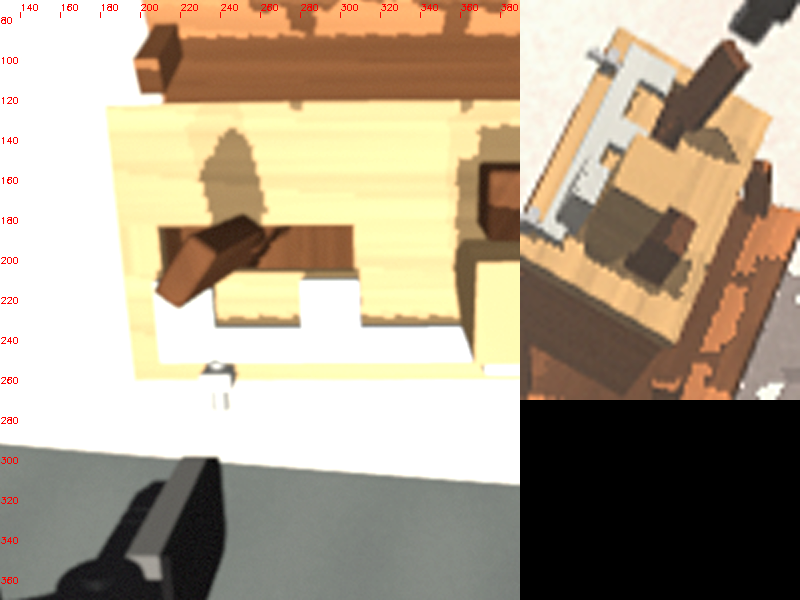

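Run:
```python
from fit import *
T1=np.load("T1.npy");T2=np.load("T2.npy");T3=np.load("T3.npy");T7=np.load("T7.npy")
o=lambda c,T,g:(c,T,[a for a,_ in g],np.float64([b for _,b in g]))
g1=[([-63,-62,0],[182,210.5]),([-63,165,0],[394,184.5]),([63,165,0],[412.5,305]),([-11,44,0],[284,247.3]),([-38,98,40],[332.3,207]),([-38,132,40],[368,202.7])]
g2=[([-63,165,0],[205,62]),([63,165,0],[213,188])]
g3=[([-38,98,40],[295,190]),([-38,132,40],[351,190]),([-10,98,40],[296,232.5]),([-10,132,40],[350.5,232.5]),([-63,165,0],[397,141])]
g7=[([-11,-44,0],[209,183]),([-11,44,0],[306.5,183]),([11,44,0],[308.5,205.5]),([-63,-62,0],[183.5,123])]
p,r=fit([o("wrist",T1,g1),o("wrist",T2,g2),o("wrist",T3,g3),o("wrist",T7,g7)],[620,-220,130,0.12]); print(p);print(r)
G=pose(p); np.save("G2.npy",G); Rg=G[:3,:3]
for z in (83,86):
  q=(onplane("wrist",[[191.7,257.3],[206.7,232.3],[219.3,238.3],[203.3,263.3]],G[:3,3]+Rg[:,2]*z,Rg[:,2],T1)-G[:3,3])@Rg; print(q,q.mean(0))
print("axis pred w7",proj("wrist",np.float64([[0,0,11],[0,0,83]])@Rg.T+G[:3,3],T7))
im=cv2.imread("pics/w7.png"); hsv=cv2.cvtColor(im,cv2.COLOR_BGR2HSV)
print("V");print(im[180:226:2,204:268:2].max(2)//10)
```

```text
[ 625.849 -216.004  125.569    0.125]
[[ 0.568  0.846]
 [-0.175 -0.327]
 [-1.264  0.506]
 [ 0.551  0.01 ]
 [-0.502  0.736]
 [-0.12   0.521]
 [-1.836 -0.05 ]
 [-1.26  -0.805]
 [-0.356 -1.246]
 [ 0.862 -1.471]
 [-0.149  1.295]
 [ 0.588  1.103]
 [ 0.127  0.336]
 [ 0.829 -0.618]
 [ 0.621 -1.396]
 [-0.941  0.043]
 [ 0.692  0.242]]
[[ -2.415 -22.266  83.   ]
 [-21.79   -7.844  83.   ]
 [-15.421   2.49   83.   ]
 [  3.728 -12.749  83.   ]] [ -8.974 -10.093  83.   ]
[[ -2.054 -21.068  86.   ]
 [-21.241  -6.786  86.   ]
 [-14.934   3.448  86.   ]
 [  4.03  -11.643  86.   ]] [-8.55  -9.012 86.   ]
axis pred w7 [[256.836 196.447]
 [239.324 217.345]]
V
[[20 20 20 20 20 20 20 20 20 20 20 20 20 20 20 20 14 12 10  7  5  4  3  3
   3  4  7 11 15 20 21 21]
 [20 20 19 17 17 17 17 17 17 17 17 17 17 17 17 15 10  7  4  3  3  3  3  3
   3  3  3  6 12 16 17 16]
 [20 20 17  8  8  7  7  7  9 11 10 10 11  9  8  6  4  3  4  4  4  3  4  4
   4  4  3  3  4  9 10  8]
 [20 20 18  8  6  6  6  5  8 10 10  8  6  4  3  4  4  4  4  3  3  4  4  4
   4  3  4  5  4  6  9  6]
 [20 20 19  8  6  6  6  6  8 10  8  7  5  4  4 
[... 1172 characters left out ...]
 15 10 11 11 11 11 11 11 11 10  8  5  6  6  7 17 20 21 20 20 20 20
  20 20 20 20 20 20 20 20]
 [21 19 10 10 11 11 11 11 11 11 11  9  6  5  7 12 10 18 21 20 20 20 20 20
  20 20 20 20 20 20 20 20]
 [20 20 13 10 11 11 11 11 11 11 10  7  6 10 18 20 12 18 20 20 20 20 20 20
  20 20 20 20 20 20 20 20]
 [20 20 19 15 11 11 11 11 11 11  8  7 14 19 21 20 13 18 20 20 20 20 20 20
  20 20 20 20 20 20 20 20]
 [20 20 20 20 16 12 11 11 11  9 10 17 20 21 21 20 14 19 20 20 20 20 20 20
  20 20 20 20 20 20 20 20]
 [20 20 20 21 20 19 14 11 10 14 19 21 21 21 21 20 14 18 20 20 20 20 20 20
  20 20 20 20 20 20 20 20]
 [20 20 21 20 21 21 20 18 18 20 21 21 21 21 21 20 15 18 20 20 20 20 20 20
  20 20 20 20 20 20 20 20]]
```

Run:
```python
from fit import *
T1=np.load("T1.npy");T7=np.load("T7.npy");G=np.load("G2.npy");Rg=G[:3,:3]
a=[[191.7,257.3],[206.7,232.3],[219.3,238.3],[203.3,263.3]]; b=[[208,216],[224,185],[236.5,197.5],[220,223.5]]
q=[]
for u,v in zip(a,b):
    P,e=tri([ray("wrist",u,T1),ray("wrist",v,T7)]); q.append((P-G[:3,3])@Rg); print(q[-1],e)
q=np.array(q); print(q.mean(0))
for k in range(4): d=q[(k+1)%4]-q[k]; print(np.linalg.norm(d),np.degrees(np.arctan2(d[1],d[0])))
q7=(onplane("wrist",b,G[:3,3]+Rg[:,2]*84,Rg[:,2],T7)-G[:3,3])@Rg; print(q7,q7.mean(0))
for k in range(4): d=q7[(k+1)%4]-q7[k]; print(np.linalg.norm(d),np.degrees(np.arctan2(d[1],d[0])))
```

```text
[ -2.001 -20.976  86.372] [0.05363817976092213, 0.05363817976094184]
[-22.401  -9.556  79.302] [0.3938110342966052, 0.39381103429664244]
[-14.91    1.126  84.371] [1.7547015366961878, 1.7547015366962202]
[  3.937 -13.094  83.977] [0.6745428919893846, 0.6745428919894403]
[ -8.844 -10.625  83.506]
24.424533500357562 150.75886484564882
13.99713745309523 54.9623833460677
23.61291054479937 -37.035976759395695
10.154693177533481 -126.98812588133072
[[ -1.373 -21.789  84.   ]
 [-23.112  -8.691  84.   ]
 [-14.371  -0.725  84.   ]
 [  4.123 -13.775  84.   ]] [ -8.683 -11.245  84.   ]
25.38024956729033 148.93051539014908
11.82652646409382 42.34807381391113
22.635111702638834 -35.20868864234549
9.71765480194016 -124.43835897751624
```

```bash
cat >> h.py <<'E'
def gpose(G,a,ang,base,d):   # TCP on axis a from base at distance d (guard coords); tool y at angle ang from guard x
    a=np.float64(a); a/=np.linalg.norm(a); R=frame(y=[np.cos(ang),np.sin(ang),0],z=-a)
    return G[:3,3]+G[:3,:3]@(np.float64(base)+a*d), G[:3,:3]@R
E
python3 - <<'E'
from h import *
G=np.load("G2.npy"); a=[-8.8,-10.8,150.5]
print(arm.read_state()["joints"])
P1=gpose(G,a,np.radians(55),[0,0,-67],185); print(move(*P1))
T=np.eye(4);T[:3,3]=P1[0];T[:3,:3]=P1[1]; print(move(*gpose(G,a,np.radians(55),[0,0,-67],92),T))
E
```

```text
[-0.05   0.056 -0.261 -0.097 -0.828 -1.349]
(array([ 19.541, -74.104,  57.775]), array([-0.641, -0.255,  4.347]))
(array([ 0., -0., 93.]), array([0., 0., 0.]))
```

Run:
```python
from h import *
G=np.load("G2.npy"); a=[-8.8,-10.8,150.5]
print(move(*gpose(G,a,np.radians(235),[0,0,-67],190)))
```

```text
(array([ 19.84 , -74.472,  52.797]), array([  0.333,  -0.838, -18.133]))
```

step_arm:
  motion:
    - {"dr":[0.02,-0.05,-1.0],"slide":[2,-6,0],"jaw":60}
    - {"dr":[0.04,-0.1,-2.3],"slide":[5,-20,0],"jaw":60}
    - {"dr":[0.06,-0.16,-3.6],"slide":[10,-35,0],"jaw":60}
    - {"dr":[0.09,-0.22,-4.9],"slide":[14,-50,0],"jaw":50}
    - {"dr":[0.11,-0.28,-6.2],"slide":[18,-62,0],"jaw":50}
    - {"dr":[0.13,-0.34,-7.5],"slide":[19.8,-70,0],"jaw":50}
    - {"dr":[0.16,-0.4,-8.8],"slide":[19.8,-74,0],"jaw":50}
    - {"dr":[0.18,-0.46,-10],"slide":[19.8,-74.5,0],"jaw":50}

```text
clock: 13.7
position: [544.5, -239.4, 278.4]
ee_rot: [-0.671, 0.7, -0.138, 0.202]
contact_force: [-0.8, 1.1, 1.0]
gripper_width: 50.2
grasp_force: 0.0
```

Run:
```python
from h import *
G=np.load("G2.npy"); a=[-8.8,-10.8,150.5]
print(arm.read_state()["joints"]); print(move(*gpose(G,a,np.radians(235),[0,0,-67],190)))
```

```text
[-0.26   0.102 -0.19  -0.266 -0.841  0.352]
(array([ 1.973,  2.512, 51.544]), array([ 0.163, -0.359, -8.089]))
```

step_arm:
  motion:
    - {"dr":[0.02,-0.05,-1.2],"slide":[2,2.5,0],"jaw":50}
    - {"dr":[0.05,-0.1,-2.5],"slide":[2,2.5,0],"jaw":50}
    - {"dr":[0.08,-0.17,-3.8],"slide":[2,2.5,3],"jaw":50}
    - {"dr":[0.1,-0.22,-5.1],"slide":[2,2.5,8],"jaw":50}
    - {"dr":[0.13,-0.28,-6.3],"slide":[2,2.5,12],"jaw":50}
    - {"dr":[0.15,-0.33,-7.4],"slide":[2,2.5,15],"jaw":50}
    - {"dr":[0.16,-0.36,-8.09],"slide":[2,2.5,18],"jaw":50}
    - {"dr":[0.16,-0.36,-8.09],"slide":[2,2.5,20],"jaw":50}

```text
clock: 14.7
position: [551.8, -239.5, 259.5]
ee_rot: [0.942, -0.228, 0.215, -0.121]
contact_force: [-0.3, 0.3, -0.4]
gripper_width: 50.2
grasp_force: 0.0
```

Run:
```python
from h import *
G=np.load("G2.npy"); Rg=G[:3,:3]; a=np.float64([-8.8,-10.8,150.5]); 
T=tool(); im=optics.get_image("wrist"); np.save("T8.npy",T); cv2.imwrite("pics/w8.png",im)
print(arm.read_state()["joints"]); print(move(*gpose(G,a,np.radians(235),[0,0,-67],190)))
# predicted end-face corners (center -8.8,-10.8,83.5; y dir 145deg)
u=np.array([np.cos(np.radians(145)),np.sin(np.radians(145)),0]); v=np.array([-u[1],u[0],0])
Q=np.array([[-8.8,-10.8,83.5]+s*13*u+t*6*v for s,t in((-1,-1),(1,-1),(1,1),(-1,1))])@Rg.T+G[:3,3]
q=proj("wrist",Q,T); print(q); x0,y0=(q.min(0)-25).astype(int); x1,y1=(q.max(0)+25).astype(int)
print(x0,y0); print(im[y0:y1:2,x0:x1:2].max(2)//10)
```

```text
[-0.298  0.147 -0.158 -0.347 -0.867  1.565]
(array([ 0.934,  1.471, 31.255]), array([ 0.002,  0.002, -0.05 ]))
[[315.648 218.747]
 [316.188 257.002]
 [334.378 257.449]
 [334.41  219.042]]
290 193
[[18 18 19 ... 13 16 17]
 [18 19 19 ... 16 17 16]
 [19 19 19 ... 15 15 14]
 ...
 [19 19 19 ... 17 17 17]
 [19 19 19 ... 17 17 17]
 [19 19 19 ... 17 17 17]]
```

Run:
```python
import cv2,numpy as np
im=cv2.imread("pics/w8.png")
g=im[190:284:3,294:358:2].max(2)//10
print("cols",294,358)
for k,r in enumerate(g): print(190+3*k,' '.join(f"{v:2d}" for v in r))
```

```text
cols 294 358
190 18 18 18 19 19 19 19 19 19 19 19 19 19 19 17 11  5  4  5  7 11 11 10 10 10 10 10 10 10 10 10 10
193 19 19 19 19 19 19 19 19 19 19 19 19 16 10  5  4  5  6  8  7 10 11 11 10 10 10 10 10  9 10 13 16
196 19 19 19 19 19 19 19 19 19 18 16 10  7  4  5  6  7  8  8  8 10 10 11 11 10 10 11 14 16 14 15 16
199 19 19 19 19 19 19 19 18 16 10  8  9  8  6  6  6  6  6  6  7 10 10 10 10 10 10 13 17 17 16 13 16
202 19 19 19 19 19 18 14  9  8  9  9  9  7  5  5  5  5  5  5  5  9 10 10 10 10 11 14 15 14 16 18 19
205 19 19 19 18 13  9  9  8  8  9  9  9  6  5  5  5  5  5  5  5  9 10 10 10 10 11 14 17 18 19 18 18
208 19 17 13  9  9  9  9  9  9  8  9  9  6  5  5  5  5  5  5  4  9 10  9  9  9 13 18 19 18 19 19 19
211 11  8  8  8  9  9  9  9  9  8  8  8  6  6  5  5  5  5  5  4  8  9  9 10 11 11 14 18 18 19 19 19
214  9  8  8  8  9  9  9  9  9  9  9  7  6  5  5  5  5  5  5  4  9 11 11 11 11 11 11 11 14 18 19 19
217  9  9  8  8  8  9  9  9  8  9  9  7  6  5  5  5  5  5  5  4  9 11 11 11 11 11 11 11 11 15 18 18
220  9  9  9  8  8  8  8  9  9  8  9  8  6  6  6  6  6  5  5  5  8 11 11 11 11 11 11 11
[... 1412 characters left out ...]

265 18 18 18 18 18 19 19 19 19 19 19 19 19 19 19 19 19 18 18 18 18 18 18 18 19 19 19 19 19 18 18 15
268 18 18 18 19 19 19 19 19 19 19 19 19 19 19 18 18 18 18 18 18 18 19 19 19 19 19 19 18 18 19 18 13
271 19 19 19 19 19 19 19 19 19 19 19 19 19 18 18 18 18 18 18 19 19 19 19 19 18 18 18 19 19 16 11 10
274 19 19 19 19 19 19 19 19 19 19 19 18 18 18 18 18 19 19 19 18 18 18 18 18 18 19 18 16 12 10 11 13
277 19 19 19 19 19 19 18 19 19 18 18 18 18 18 19 19 19 18 18 18 18 18 18 19 18 15 11 10 10 15 17 17
280 19 19 19 19 19 19 18 18 18 18 18 19 19 19 18 18 18 18 18 18 18 18 17 13 10 10 12 14 16 17 17 17
283 19 19 19 18 18 18 18 18 18 19 19 19 18 18 18 18 18 18 18 18 15 11 10 11 15 17 17 17 17 17 17 17
```

step_arm:
  motion:
    - {"dr":[0,0,0],"slide":[0,1.5,15],"jaw":50}
    - {"dr":[0,0,0],"slide":[0,1.5,40],"jaw":50}
    - {"dr":[0,0,0],"slide":[0,1.5,65],"jaw":50}
    - {"dr":[0,0,0],"slide":[0,1.5,90],"jaw":50}
    - {"dr":[0,0,0],"slide":[0,1.5,110],"jaw":50}
    - {"dr":[0,0,0],"slide":[0,1.5,123],"jaw":50}
    - {"dr":[0,0,0],"slide":[0,1.5,128],"jaw":50}
    - {"dr":[0,0,0],"slide":[0,1.5,128],"jaw":50}

```text
clock: 15.75
position: [610.6, -225.1, 147.5]
ee_rot: [0.942, -0.228, 0.216, -0.121]
contact_force: [0.0, 0.0, -0.4]
gripper_width: 50.2
grasp_force: 0.0
```

step_arm:
  motion:
    - {"dr":[0,0,0],"slide":[0,0,0],"jaw":30}
    - {"dr":[0,0,0],"slide":[0,0,0],"jaw":18}
    - {"dr":[0,0,0],"slide":[0,0,0],"jaw":8}
    - {"dr":[0,0,0],"slide":[0,0,0],"jaw":5}
    - {"dr":[0,0,0],"slide":[0,0,0],"jaw":5}
    - {"dr":[0,0,0],"slide":[0,0,0],"jaw":5}
    - {"dr":[0,0,0],"slide":[0,0,0],"jaw":5}
    - {"dr":[0,0,0],"slide":[0,0,0],"jaw":5}

```text
clock: 16.75
position: [610.7, -225.3, 148.2]
ee_rot: [0.942, -0.228, 0.217, -0.121]
contact_force: [-2.7, 0.5, 5.3]
gripper_width: 11.3
grasp_force: 58.9
```

Run:
```python
from h import *
G=np.load("G2.npy"); Rg=G[:3,:3]; T=tool(); s=arm.read_state()
p=(T[:3,3]-G[:3,3])@Rg; print("tcp guard",p,"F",Rg.T@s["contact_force"],"axis",-Rg.T@T[:3,2],"tooly",Rg.T@T[:3,1], s["joints"])
for k in(92,93): print(p-(-Rg.T@T[:3,2])*k)
# upright & aligned about origin at pick z=0 : pure -55deg turn + straighten, TCP on guard axis, lifted 2
for ang in (235,217,198,180): print(ang,move(*gpose(G,[0,0,1],np.radians(ang),[0,0,-65],92)))
```

```text
tcp guard [-5.122 -7.322 27.387] F [-0.138  0.873  5.941] axis [-0.06  -0.07   0.996] tooly [-0.575 -0.813 -0.092] [-0.245  0.324 -0.202 -0.408 -0.64   1.62 ]
[  0.421  -0.898 -64.221]
[  0.481  -0.829 -65.217]
235 (array([-0.055, -8.862,  1.205]), array([-0.658, -0.065, -0.035]))
217 (array([-0.055, -8.862,  1.205]), array([-0.663,  0.039,  2.213]))
198 (array([-0.055, -8.862,  1.205]), array([-0.656,  0.15 ,  4.587]))
180 (array([-0.055, -8.862,  1.205]), array([-0.638,  0.256,  6.835]))
```

step_arm:
  motion:
    - {"dr":[0,0,0],"slide":[0,0,-1.5],"jaw":5}
    - {"dr":[0,0,0],"slide":[0,0,-3],"jaw":5}
    - {"dr":[-0.15,0,0],"slide":[0,-2,-2.8],"jaw":5}
    - {"dr":[-0.3,-0.03,0],"slide":[0,-4,-2.5],"jaw":5}
    - {"dr":[-0.45,-0.04,0],"slide":[0,-6,-2.2],"jaw":5}
    - {"dr":[-0.6,-0.06,0],"slide":[0,-8,-1.9],"jaw":5}
    - {"dr":[-0.66,-0.06,0],"slide":[0,-8.9,-1.8],"jaw":5}
    - {"dr":[-0.66,-0.06,0],"slide":[0,-8.9,-1.8],"jaw":5}

```text
clock: 17.75
position: [613.4, -217.5, 151.9]
ee_rot: [0.947, -0.237, 0.202, -0.078]
contact_force: [1.7, 0.2, 0.2]
gripper_width: 11.8
grasp_force: 58.5
```

Run:
```python
from h import *
G=np.load("G2.npy"); Rg=G[:3,:3]; T=tool(); s=arm.read_state()
p=(T[:3,3]-G[:3,3])@Rg; print("tcp guard",p,"F",Rg.T@s["contact_force"],"tq",Rg.T@s["wrist_torque"],"axis",-Rg.T@T[:3,2],"tooly",Rg.T@T[:3,1],s["gripper_width"])
for ang in (235,180): print(ang,move(*gpose(G,[0,0,1],np.radians(ang),[0,0,p[2]-92],92)))
```

```text
tcp guard [-0.206  0.077 29.16 ] F [ 1.625 -0.059 -0.532] tq [-0.179  0.168 -0.047] axis [-0.  0.  1.] tooly [-0.578 -0.816 -0.   ] 11.761324182096713
235 (array([ 0.213, -0.056,  0.   ]), array([-0.   , -0.001, -0.035]))
180 (array([ 0.213, -0.056,  0.   ]), array([-0.001, -0.001,  6.84 ]))
```

step_arm:
  motion:
    - {"dr":[0,0,0.8],"slide":[0.2,0,0],"jaw":5}
    - {"dr":[0,0,1.8],"slide":[0.2,0,0],"jaw":5}
    - {"dr":[0,0,2.9],"slide":[0.2,0,0],"jaw":5}
    - {"dr":[0,0,4.0],"slide":[0.2,0,0],"jaw":5}
    - {"dr":[0,0,5.1],"slide":[0.2,0,0],"jaw":5}
    - {"dr":[0,0,6.1],"slide":[0.2,0,0],"jaw":5}
    - {"dr":[0,0,6.84],"slide":[0.2,0,0],"jaw":5}
    - {"dr":[0,0,6.84],"slide":[0.2,0,0],"jaw":5}

```text
clock: 18.75
position: [613.0, -218.0, 151.8]
ee_rot: [0.732, -0.646, 0.143, -0.162]
contact_force: [1.1, -0.6, -0.2]
gripper_width: 11.1
grasp_force: 58.6
```

Run:
```python
from h import *
G=np.load("G2.npy"); Rg=G[:3,:3]; T=tool(); s=arm.read_state()
p=(T[:3,3]-G[:3,3])@Rg; print("tcp guard",p,"F",Rg.T@s["contact_force"],"tq",Rg.T@s["wrist_torque"],"axis",-Rg.T@T[:3,2],"tooly",Rg.T@T[:3,1],s["gripper_width"])
print(move(*gpose(G,[0,0,1],np.radians(180),[0,0,p[2]-92],92)))
im=optics.get_image("wrist"); np.save("T9.npy",T); cv2.imwrite("pics/w9.png",im); cv2.imwrite("pics/s9.png",optics.get_image("side"))
# slot corners prediction vs. dark slot: sample brightness along guard x at several y on the board plane
for y in(-40,-34,-28,28,34,40):
    X=np.arange(-20,21,2); Q=np.array([[x,y,0] for x in X])@Rg.T+G[:3,3]; q=proj("wrist",Q,T).round().astype(int)
    print(y,[int(im[b,a].max())//10 if 0<=b<480 and 0<=a<640 else -1 for a,b in q], q[10])
```

```text
tcp guard [-0.69  -0.378 29.235] F [ 0.844 -0.73  -0.598] tq [-0.328  0.472 -0.014] axis [ 0.001 -0.     1.   ] tooly [-1.    -0.     0.001] 11.13846068830077
(array([-0.378, -0.69 , -0.001]), array([0.006, 0.001, 0.002]))
-40 [20, 20, 20, 20, 18, 11, 11, 5, 6, 6, 6, 4, 10, 11, 11, 10, 12, 20, 21, 21, 21] [321 192]
-34 [20, 20, 20, 20, 19, 11, 11, 9, 10, 10, 10, 10, 9, 11, 11, 10, 12, 20, 20, 21, 21] [321 204]
-28 [20, 20, 20, 20, 19, 12, 12, 9, 10, 11, 10, 9, 10, 12, 12, 11, 12, 20, 20, 21, 20] [321 215]
28 [7, 7, 7, 7, 1, 3, 4, 4, 4, 4, 4, 4, 4, 4, 3, 3, 7, 7, 7, 6, 2] [321 311]
34 [7, 7, 7, 6, 2, 4, 3, 4, 3, 4, 4, 4, 4, 4, 4, 2, 7, 7, 7, 7, 4] [321 320]
40 [7, 7, 7, 5, 3, 4, 4, 4, 4, 4, 5, 4, 5, 5, 4, 1, 6, 7, 7, 7, 6] [321 329]
```

step_arm:
  motion:
    - {"dr":[0,0,0],"slide":[-0.4,-1.2,0],"jaw":5}
    - {"dr":[0,0,0],"slide":[-0.4,-1.2,-3],"jaw":5}
    - {"dr":[0,0,0],"slide":[-0.4,-1.2,-6],"jaw":5}
    - {"dr":[0,0,0],"slide":[-0.4,-1.2,-9],"jaw":5}
    - {"dr":[0,0,0],"slide":[-0.4,-1.2,-12],"jaw":5}
    - {"dr":[0,0,0],"slide":[-0.4,-1.2,-15],"jaw":5}
    - {"dr":[0,0,0],"slide":[-0.4,-1.2,-18],"jaw":5}
    - {"dr":[0,0,0],"slide":[-0.4,-1.2,-18],"jaw":5}

```text
clock: 19.85
position: [606.5, -218.1, 169.1]
ee_rot: [0.732, -0.646, 0.143, -0.162]
contact_force: [-0.8, -1.2, 0.2]
gripper_width: 11.5
grasp_force: 58.6
```

Run:
```python
from h import *
G=np.load("G2.npy"); Rg=G[:3,:3]; T=tool(); s=arm.read_state()
p=(T[:3,3]-G[:3,3])@Rg; print("tcp guard",p,"F",Rg.T@s["contact_force"],"tq",Rg.T@s["wrist_torque"],s["gripper_width"])
im=optics.get_image("wrist"); cv2.imwrite("pics/w10.png",im)
for y in(-42,-36,-30,-24,-18):
    X=np.arange(-20,21,2); Q=np.array([[x,y,0] for x in X])@Rg.T+G[:3,3]; q=proj("wrist",Q,T).round().astype(int)
    print(y,[int(im[b,a].max())//10 for a,b in q])
```

```text
tcp guard [ 0.709  0.318 47.66 ] F [-0.716 -1.099  0.594] tq [-0.512  1.166  0.025] 11.481873424107858
-42 [20, 20, 20, 20, 19, 11, 11, 11, 5, 4, 4, 4, 10, 11, 11, 10, 12, 21, 21, 21, 21]
-36 [20, 20, 20, 20, 19, 11, 11, 6, 6, 6, 6, 6, 6, 10, 11, 10, 12, 20, 21, 21, 21]
-30 [20, 20, 20, 20, 19, 12, 12, 7, 10, 11, 11, 11, 11, 10, 12, 11, 12, 20, 21, 21, 20]
-24 [20, 20, 20, 20, 19, 11, 12, 8, 10, 11, 11, 11, 11, 10, 12, 10, 12, 20, 20, 21, 20]
-18 [20, 20, 20, 20, 17, 11, 11, 7, 10, 11, 11, 11, 11, 10, 11, 13, 20, 20, 20, 21, 20]
```

step_arm:
  motion:
    - {"dr":[0,0,0],"slide":[0,0,-5],"jaw":5}
    - {"dr":[0,0,0],"slide":[0,0,-12],"jaw":5}
    - {"dr":[0,0,0],"slide":[0,0,-22],"jaw":5}
    - {"dr":[0,0,0],"slide":[0,0,-35],"jaw":5}
    - {"dr":[0,0,0],"slide":[0,0,-50],"jaw":5}
    - {"dr":[0,0,0],"slide":[0,0,-68],"jaw":5}
    - {"dr":[0,0,0],"slide":[0,0,-88],"jaw":5}
    - {"dr":[0,0,0],"slide":[0,0,-100],"jaw":5}

```text
clock: 20.9
position: [564.6, -223.6, 261.5]
ee_rot: [0.732, -0.646, 0.144, -0.163]
contact_force: [0.1, 0.6, -1.4]
gripper_width: 11.7
grasp_force: 58.6
```

Run:
```python
from h import *
G=np.load("G2.npy"); Rg=G[:3,:3]; E=np.load("E.npy"); T=tool(); s=arm.read_state()
p=(T[:3,3]-G[:3,3])@Rg; print("tcp guard",p,"F",Rg.T@s["contact_force"],"tq",Rg.T@s["wrist_torque"],s["gripper_width"],s["grasp_force"])
im=optics.get_image("wrist"); sd=optics.get_image("side"); cv2.imwrite("pics/w11.png",im); cv2.imwrite("pics/s11.png",sd); np.save("T11.npy",T)
# target above easel: TCP at rest (9,0,92+60)
print(E)
print(move(*gpose(E,[0,0,1],np.pi,[9,0,60],92)))
# pick extents in side view: predicted points vs colour
L=T@np.r_[0,0,0,1]; a=-T[:3,2]
pts=np.array([T[:3,3]+a*(z-92)+T[:3,0]*x for z,x in((0,-38),(0,38),(50,-38),(50,38),(-22,0),(150,0))]); print(proj("wrist",pts,T)); print(proj("side",pts))
```

```text
tcp guard [  1.54    0.111 149.314] F [-0.385  0.569 -1.319] tq [ 0.014  0.956 -0.022] 11.736395866002624 58.59641253948212
[[  0.906   0.026  -0.422 615.376]
 [ -0.024   1.      0.011 149.404]
 [  0.423   0.      0.906  55.075]
 [  0.      0.      0.      1.   ]]
(array([-372.491,   -9.579,   75.949]), array([-0.02 ,  0.451,  0.983]))
[[322.823 280.732]
 [322.555 176.989]
 [322.684 314.454]
 [322.337 190.914]
 [322.753 222.679]
 [321.778 361.631]]
[[345.406 179.513]
 [353.818 161.367]
 [353.412 168.408]
 [361.805 150.13 ]
 [346.269 175.066]
 [374.892 135.066]]
```

Run:
```python
from h import *
E=np.load("E.npy")
print(move(*gpose(E,[0,0,1],np.pi,[12,0,110],92)))
```

```text
(array([-375.208,  -12.906,   26.044]), array([-0.02 ,  0.451,  0.983]))
```

step_arm:
  motion:
    - {"dr":[0,0,0],"slide":[0,0,-25],"jaw":5}
    - {"dr":[0,0,0],"slide":[0,0,-60],"jaw":5}
    - {"dr":[0,0,0],"slide":[-15,0,-85],"jaw":5}
    - {"dr":[0,0.05,0.12],"slide":[-45,-2,-95],"jaw":5}
    - {"dr":[0,0.1,0.25],"slide":[-90,-4,-95],"jaw":5}
    - {"dr":[0,0.18,0.4],"slide":[-140,-6,-95],"jaw":5}
    - {"dr":[0,0.25,0.55],"slide":[-190,-8,-95],"jaw":5}
    - {"dr":[0,0.3,0.65],"slide":[-240,-9,-95],"jaw":5}

```text
clock: 22.0
position: [502.6, 12.3, 348.9]
ee_rot: [0.699, -0.682, 0.15, -0.155]
contact_force: [1.2, -0.4, -0.7]
gripper_width: 11.3
grasp_force: 58.6
```

Run:
```python
from h import *
E=np.load("E.npy"); print(arm.read_state()["joints"])
print(move(*gpose(E,[0,0,1],np.pi,[12,0,110],92)))
```

```text
[ 0.461 -0.147 -0.422  0.227 -0.91  -0.542]
(array([-137.996,    6.737,  113.491]), array([0.009, 0.158, 0.328]))
```

step_arm:
  motion:
    - {"dr":[0,0.04,0.1],"slide":[-25,1.5,0],"jaw":5}
    - {"dr":[0,0.08,0.2],"slide":[-65,3,5],"jaw":5}
    - {"dr":[0.01,0.12,0.26],"slide":[-105,5,20],"jaw":5}
    - {"dr":[0.01,0.16,0.33],"slide":[-130,6.7,45],"jaw":5}
    - {"dr":[0.01,0.16,0.33],"slide":[-138,6.7,75],"jaw":5}
    - {"dr":[0.01,0.16,0.33],"slide":[-138,6.7,100],"jaw":5}
    - {"dr":[0.01,0.16,0.33],"slide":[-138,6.7,113],"jaw":5}
    - {"dr":[0.01,0.16,0.33],"slide":[-138,6.7,113],"jaw":5}

```text
clock: 23.0
position: [541.2, 149.3, 243.1]
ee_rot: [-0.681, 0.699, -0.155, 0.15]
contact_force: [-0.2, -0.0, -0.8]
gripper_width: 10.9
grasp_force: 58.6
```

Run:
```python
from h import *
E=np.load("E.npy"); Re=E[:3,:3]; T=tool(); s=arm.read_state()
print("tcp rest",(T[:3,3]-E[:3,3])@Re,"F",Re.T@s["contact_force"]); print(move(*gpose(E,[0,0,1],np.pi,[12,0,110],92)))
w=optics.get_image("wrist"); cv2.imwrite("pics/w12.png",w); sd=optics.get_image("side"); cv2.imwrite("pics/s12.png",sd); np.save("T12.npy",T)
P=np.float64([[0,-75,79],[0,75,79],[0,-22,0],[0,22,0],[36,-75,8],[36,75,8]])@Re.T+E[:3,3]; print(proj("wrist",P,T))
print(w[60:300:4,230:430:6].max(2).shape)
for k,r in enumerate(w[60:240:6,230:430:6].max(2)//10): print(60+6*k,' '.join(f"{v:2d}" for v in r))
```

```text
tcp rest [ 12.263  -2.037 201.768] F [-0.472 -0.029 -0.65 ]
(array([-2.036,  0.263, -0.235]), array([ 0.008, -0.013,  0.002]))
[[339.297 122.957]
 [337.405 308.648]
 [335.418 178.744]
 [335.088 222.871]
 [296.273 121.854]
 [299.521 275.314]]
(60, 34)
60 11 10 11  5 18 20 20 20 20 20 20 20 20 20 20 20 20 20 20 20 20 20 20 20 20 20 20 20 20 20 20 20 20 20
66 10 10 10  5 20 20 20 20 20 20 20 20 20 20 20 20 20 20 20 20 20 20 20 20 20 20 20 20 20 20 20 20 20 20
72  9 10  6 13 20 20 20 20 20 20 20 20 20 20 20 20 20 20 20 20 20 20 20 20 20 20 20 20 20 20 20 20 20 20
78  9  6  9 20 20 20 20 20 20 20 20 20 20 20 20 20 20 20 20 20 20 20 20 20 20 20 20 20 20 20 20 20 20 20
84 19 20 20 20 20 20 20 20 20 20 20 20 20 20 20 20 20 20 20 20 20 20 20 20 20 20 20 20 20 20 20 20 20 20
90 20 20 20 20 20 20 20 20 20 20 20 20 20 20 20 20 20 20 20 20 20 20 20 20 20 20 20 20 20 20 20 20 20 20
96 20 20 20 20 20 20 20 20 20 20 20 20 20 20 20 20 20 20 20 20 20 20 20 20 20 20 20 20 20 20 20 20 20 20
102 20 20 20 20 20 20 20 20 20 20 20 20 20 20 20 20 20 20 20 20 20 20 20 20 20 20 20 20 20 20 20 20 20 20
108 20 2
[... 1623 characters left out ...]
0 20 12 10 10  9 14 14 12 11 11 12 12 19  8  8  7  7 12 12 11 12
204 20 20 20 20 20 20 20 20 20 20 20 20 20 20 12 10 10  9 12 12 11 11 11 11 11 11  8  7  7  7 12 12 10 12
210 20 20 20 20 20 20 20 20 20 20 20 20 20 20 12 10 10  9 17 17 11 11 11 12 12 11  8  7  7 10 19 19 10 19
216 20 20 20 20 20 20 20 20 20 20 20 20 20 20 13 10 10  9 10 11 11 11 11 11 11 11  8  8  8 12 19 19 14 19
222 20 20 20 20 20 20 20 20 20 20 20 19  7 11  9 10 10  9 10 11 11 11 11 11 12 10  8  8  8 14 19 20 13 20
228 20 20 20 20 20 20 20 20 20 20 20 20 19 18 13 10 10  9 12 11  9 10 11 11 11 10  8  8  8 16 19 20 13 20
234 20 20 20 20 20 20 20 20 20 20 20 20 19 17 13 10  7  6 18 17  8  7 11 11 11 14  8  8  8 18 19 20 14 20
```

Run:
```python
from h import *
E=np.load("E.npy"); Re=E[:3,:3]; T=np.load("T12.npy"); w=cv2.imread("pics/w12.png")
for r0,r1 in((128,136),(150,160)): print(r0,[(290+2*i,int(v)) for i,v in enumerate(w[r0:r1,290:390:2].max(2).mean(0))])
for n,y in(("y-70",-72),("y-50",-50)):
  for l,p in(("lip out",[36,y,8]),("lip in top",[30,y,8]),("lip in bot",[30,y,0]),("face bot",[0,y,0]),("face top",[0,y,79]),("back top",[-10,y,79])): print(n,l,proj("wrist",E[:3,3]+Re@np.float64(p),T))
a=-T[:3,2]; pts=np.array([T[:3,3]+a*(z-92)+T[:3,0]*x+T[:3,1]*t for z,x,t in((0,38,-6),(0,38,6),(50,38,-6),(50,38,6),(-22,0,-6),(-22,0,6))]); print(proj("wrist",pts,T))
for r in(186,198,210): print(r,[(304+2*i,int(v)) for i,v in enumerate(w[r-2:r+2,304:350:2].max(2).mean(0))])
print([(165+2*i,int(v)) for i,v in enumerate(w[165:205:2,318:328].max(2).mean(1))])
```

```text
128 [(290, 204), (292, 204), (294, 203), (296, 203), (298, 203), (300, 198), (302, 143), (304, 131), (306, 183), (308, 193), (310, 197), (312, 202), (314, 202), (316, 202), (318, 203), (320, 203), (322, 202), (324, 202), (326, 201), (328, 197), (330, 199), (332, 203), (334, 191), (336, 130), (338, 164), (340, 187), (342, 188), (344, 200), (346, 198), (348, 197), (350, 165), (352, 86), (354, 75), (356, 76), (358, 76), (360, 76), (362, 76), (364, 95), (366, 109), (368, 109), (370, 111), (372, 114), (374, 117), (376, 116), (378, 119), (380, 123), (382, 125), (384, 131), (386, 192), (388, 202)]
150 [(290, 204), (292, 204), (294, 204), (296, 203), (298, 203), (300, 204), (302, 162), (304, 113), (306, 164), (308, 190), (310, 197), (312, 202), (314, 203), (316, 203), (318, 203), (320, 203), (322, 202), (324, 202), (326, 201), (328, 199), (330, 201), (332, 203), (334, 181), (336, 127), (338, 173), (340, 197), (342, 198), (344, 198), (346, 196), (348, 193), (350, 149), (352, 87), (354, 88), (356, 89), (358, 91), (360, 93), (362, 96), (364, 106), (366, 151), (368, 204), (370, 203), (372, 202),
[... 988 characters left out ...]
318, 108), (320, 108), (322, 107), (324, 106), (326, 105), (328, 103), (330, 102), (332, 94), (334, 73), (336, 116), (338, 153), (340, 165), (342, 156), (344, 154), (346, 154), (348, 143)]
210 [(304, 204), (306, 204), (308, 199), (310, 194), (312, 195), (314, 129), (316, 101), (318, 108), (320, 108), (322, 106), (324, 106), (326, 104), (328, 103), (330, 102), (332, 93), (334, 78), (336, 127), (338, 173), (340, 182), (342, 173), (344, 169), (346, 170), (348, 144)]
[(165, 202), (167, 202), (169, 202), (171, 202), (173, 202), (175, 203), (177, 204), (179, 138), (181, 36), (183, 39), (185, 38), (187, 38), (189, 39), (191, 39), (193, 77), (195, 99), (197, 107), (199, 107), (201, 106), (203, 107)]
```

step_arm:
  motion:
    - {"dr":[0,0,0],"slide":[-1.5,2,8],"jaw":5}
    - {"dr":[0,0,0],"slide":[-1.5,2.5,24],"jaw":5}
    - {"dr":[0,0,0],"slide":[-1.5,2.5,42],"jaw":5}
    - {"dr":[0,0,0],"slide":[-1.5,2.5,60],"jaw":5}
    - {"dr":[0,0,0],"slide":[-1.5,2.5,75],"jaw":5}
    - {"dr":[0,0,0],"slide":[-1.5,2.5,86],"jaw":5}
    - {"dr":[0,0,0],"slide":[-1.5,2.5,92],"jaw":5}
    - {"dr":[0,0,0],"slide":[-1.5,2.5,92],"jaw":5}

```text
clock: 24.1
position: [578.1, 150.2, 159.6]
ee_rot: [-0.681, 0.699, -0.155, 0.151]
contact_force: [0.0, 0.1, -0.6]
gripper_width: 11.4
grasp_force: 58.7
```

step_arm:
  motion:
    - {"dr":[0,0,0],"slide":[0,0,2],"jaw":5}
    - {"dr":[0,0,0],"slide":[0,0,4],"jaw":5}
    - {"dr":[0,0,0],"slide":[0,0,6],"jaw":5}
    - {"dr":[0,0,0],"slide":[0,0,8],"jaw":5}
    - {"dr":[0,0,0],"slide":[0,0,9.5],"jaw":5}
    - {"dr":[0,0,0],"slide":[0,0,10.5],"jaw":5}
    - {"dr":[0,0,0],"slide":[0,0,11],"jaw":5}
    - {"dr":[0,0,0],"slide":[0,0,11],"jaw":5}

```text
clock: 25.1
position: [582.7, 150.2, 149.8]
ee_rot: [-0.681, 0.699, -0.155, 0.151]
contact_force: [0.6, 0.0, -1.0]
gripper_width: 11.6
grasp_force: 58.7
```

```bash
cat > st.py <<'E'
from h import *
E=np.load("E.npy"); Re=E[:3,:3]; T=tool(); s=arm.read_state()
print("tcp rest",(T[:3,3]-E[:3,3])@Re,"F",Re.T@s["contact_force"],"tq",Re.T@s["wrist_torque"],s["gripper_width"],s["clock"], Re.T@T[:3,:3])
E
python3 st.py
```

```text
tcp rest [10.394 -0.072 99.627] F [ 0.146  0.057 -1.192] tq [ 0.019  0.95  -0.013] 11.589226072000685 25.1 [[ 0.    -1.     0.001]
 [-1.    -0.    -0.   ]
 [ 0.    -0.001 -1.   ]]
```

step_arm:
  motion:
    - {"dr":[0,0,0],"slide":[0,0.5,1],"jaw":5}
    - {"dr":[0,0,0],"slide":[0,1,2],"jaw":5}
    - {"dr":[0,0,0],"slide":[0,1,3],"jaw":5}
    - {"dr":[0,0,0],"slide":[0,1,3.7],"jaw":5}
    - {"dr":[0,0,0],"slide":[0,1,4.3],"jaw":5}
    - {"dr":[0,0,0],"slide":[0,1,4.7],"jaw":5}
    - {"dr":[0,0,0],"slide":[0,1,5],"jaw":5}
    - {"dr":[0,0,0],"slide":[0,1,5],"jaw":5}

```text
clock: 26.1
position: [583.9, 150.1, 144.8]
ee_rot: [-0.681, 0.699, -0.155, 0.151]
contact_force: [0.1, -0.6, -0.9]
gripper_width: 11.1
grasp_force: 58.7
```

```bash
python3 st.py
```

```text
tcp rest [ 9.382 -0.084 94.627] F [-0.306 -0.563 -0.857] tq [-0.038  0.919 -0.052] 11.063002313609175 26.1 [[ 0.    -1.     0.001]
 [-1.    -0.    -0.   ]
 [ 0.    -0.001 -1.   ]]
```

step_arm:
  motion:
    - {"dr":[0,0,0],"slide":[0,0,0.7],"jaw":5}
    - {"dr":[0,0,0],"slide":[0,0,1.3],"jaw":5}
    - {"dr":[0,0,0],"slide":[0,0,2],"jaw":5}
    - {"dr":[0,0,0],"slide":[0,0,2.5],"jaw":5}
    - {"dr":[0,0,0],"slide":[0,0,3],"jaw":5}
    - {"dr":[0,0,0],"slide":[0,0,3],"jaw":5}
    - {"dr":[0,0,0],"slide":[0,0,3],"jaw":5}
    - {"dr":[0,0,0],"slide":[0,0,3],"jaw":5}

```text
clock: 27.1
position: [585.0, 150.5, 144.6]
ee_rot: [-0.681, 0.699, -0.156, 0.153]
contact_force: [-14.3, 1.2, 15.8]
gripper_width: 11.4
grasp_force: 61.6
```

```bash
python3 st.py
```

```text
tcp rest [10.297  0.299 93.927] F [-6.288  0.835 20.363] tq [-0.021  3.421 -0.139] 11.380817427097599 27.1 [[ 0.    -1.     0.004]
 [-1.    -0.     0.001]
 [-0.001 -0.004 -1.   ]]
```

step_arm:
  motion:
    - {"dr":[0,0,0],"slide":[0,0,-1.2],"jaw":5}
    - {"dr":[0,0,0],"slide":[0,0,-2.3],"jaw":5}
    - {"dr":[0,0,0],"slide":[0,1,-2.3],"jaw":5}
    - {"dr":[0,0,0],"slide":[0,2,-2.3],"jaw":5}
    - {"dr":[0,0,0],"slide":[0,2.8,-2.3],"jaw":5}
    - {"dr":[0,0,0],"slide":[0,3.4,-2.3],"jaw":5}
    - {"dr":[0,0,0],"slide":[0,3.4,-2.3],"jaw":5}
    - {"dr":[0,0,0],"slide":[0,3.4,-2.3],"jaw":5}

```text
clock: 28.1
position: [582.7, 150.7, 143.8]
ee_rot: [-0.681, 0.699, -0.156, 0.152]
contact_force: [6.6, -2.1, -0.7]
gripper_width: 11.2
grasp_force: 58.6
```

```bash
python3 st.py
```

```text
tcp rest [ 7.882  0.435 94.195] F [ 5.717 -1.908 -3.453] tq [-0.407 -1.252 -0.007] 11.18691027537997 28.1 [[-0.    -1.     0.003]
 [-1.     0.     0.001]
 [-0.001 -0.003 -1.   ]]
```

step_arm:
  motion:
    - {"dr":[0,0,0],"slide":[0,0,0.5],"jaw":5}
    - {"dr":[0,0,0],"slide":[0,0,0.8],"jaw":5}
    - {"dr":[0,0,0],"slide":[0,0,0.8],"jaw":5}
    - {"dr":[0,0,0],"slide":[0,0,0.8],"jaw":13}
    - {"dr":[0,0,0],"slide":[0,0,0.8],"jaw":16}
    - {"dr":[0,0,0],"slide":[0,0,0.8],"jaw":22}
    - {"dr":[0,0,0],"slide":[0,0,0.8],"jaw":30}
    - {"dr":[0,0,0],"slide":[0,0,0.8],"jaw":30}

```text
clock: 29.1
position: [581.0, 150.0, 141.4]
ee_rot: [-0.681, 0.699, -0.155, 0.15]
contact_force: [0.1, 0.3, -0.1]
gripper_width: 29.7
grasp_force: 0.0
```

```bash
python3 st.py
```

```text
tcp rest [ 5.265 -0.329 92.749] F [ 0.063  0.315 -0.14 ] tq [0.01  0.792 0.001] 29.680296398456004 29.1 [[ 0.    -1.    -0.001]
 [-1.    -0.    -0.001]
 [ 0.001  0.001 -1.   ]]
```

step_arm:
  motion:
    - {"dr":[0,0,0],"slide":[0,0,-8],"jaw":30}
    - {"dr":[0,0,0],"slide":[0,0,-22],"jaw":30}
    - {"dr":[0,0,0],"slide":[0,0,-40],"jaw":30}
    - {"dr":[0,0,0],"slide":[0,0,-60],"jaw":30}
    - {"dr":[0,0,0],"slide":[0,0,-85],"jaw":30}
    - {"dr":[0,0,0],"slide":[0,0,-110],"jaw":30}
    - {"dr":[0,0,0],"slide":[0,0,-130],"jaw":30}
    - {"dr":[0,0,0],"slide":[0,0,-130],"jaw":30}

```text
clock: 30.1
position: [526.6, 152.3, 261.3]
ee_rot: [-0.681, 0.699, -0.155, 0.153]
contact_force: [-0.6, 0.8, 0.2]
gripper_width: 30.1
grasp_force: 0.0
```

Run:
```python
from h import *
E=np.load("E.npy"); Re=E[:3,:3]; G=np.load("G2.npy"); Rg=G[:3,:3]; T=tool()
w=optics.get_image("wrist"); sd=optics.get_image("side"); cv2.imwrite("pics/w20.png",w); cv2.imwrite("pics/s20.png",sd)
z=lambda P,M:np.float64(P)@M[:3,:3].T+M[:3,3]
H=[[6,-13,150],[6,13,150],[6,-13,80],[6,13,80],[12,-38,0],[12,38,0],[12,-38,50],[12,38,50]]
print("wrist pred",proj("wrist",z(H,E),T).round(1).tolist()); print("side pred",proj("side",z(H,E)).round(1).tolist())
def blob(im,q,lim=75):
    m=((im.max(2)<130)&((im[:,:,2].astype(int)-im[:,:,0])>12)).astype(np.uint8)
    n,l,st,c=cv2.connectedComponentsWithStats(m); 
    for k in set(l[tuple(np.int32(p[::-1]))] for p in q)-{0}: print(st[k],c[k], cv2.minAreaRect(np.argwhere(l==k)[:,::-1].astype(np.float32)))
q=proj("side",z([[6,0,110],[6,0,130]],E)); blob(sd,q); blob(w,proj("wrist",z([[12,0,25],[6,0,150]],E),T))
x0,y0=np.int32(q[0])-[22,22]
for k,r in enumerate(sd[y0:y0+60:2,x0:x0+60:2].max(2)//10): print(y0+2*k,' '.join(f"{v:2d}" for v in r))
print("cols",x0)
```

```text
wrist pred [[323.9, 218.7], [324.0, 256.3], [324.1, 196.6], [324.2, 227.0], [318.2, 155.9], [318.6, 228.5], [317.3, 161.7], [317.8, 243.6]]
side pred [[304.2, 265.1], [298.7, 272.9], [294.4, 277.4], [289.1, 285.0], [287.1, 281.9], [271.8, 303.7], [293.5, 273.8], [277.9, 296.0]]
[ 252  264  254  147 8270] [375.347 347.588] ((375.6694641113281, 345.3753662109375), (252.04388427734375, 116.31988525390625), 16.020292282104492)
[ 295  116  132  147 8201] [361.009 191.661] ((361.4936828613281, 197.3975830078125), (113.1083755493164, 159.41163635253906), 20.89776611328125)
254 18 18 18 18 18 18 18 18 18 18 18 18 18 18 18 18 18 18 18 13 12 10  7  6  6  5  7  4  4 10
256 18 18 18 18 18 18 18 18 18 18 18 18 18 18 18 18 18 18 18 18 18 18 18 19  5  6  5  4  6  8
258 18 18 18 18 18 18 18 18 18 18 18 18 18 18 18 18 18 18 18 18 18 18 18 18 11 14 10 10 12 10
260 18 18 18 18 18 18 18 18 18 18 18 18 18 18 18 18 18 18 17 18 18 18 18 18 18 18 18 18 18 18
262 18 18 18 18 18 18 18 18 18 18 18 18 18 18 18 18 18 14 17 15 18 18 18 18 18 18 18 18 18 18
264 18 18 18 18 18 18 18 18 18 18 18 18 18 18 17 11 15 12
[... 1601 characters left out ...]
  7  7 15 16 16 18 10 18 18 18 18
300  7  5  5 12 17 17 14  9 10  9 17 17 17  9  7  7  7  7  7  7  7 17 16 18 16 10 18 18 18 18
302  5  5  9 13 17 17  9 10  9 16 17 17 14  7  7  7  7  7  7  7 17 17 18 18  6 18 18 18 18 18
304  9  7 11 14 17  8 10  9 12 17 17 17  7  7  7  7  7  8  7 11 17 17 18 12 18 18 18 18 18 18
306 17 13  8  7 11 10 10  9 17 17 17  9  8  7  8  7  7  7  7 17 16 18 16  7 18 18 18 18 18 18
308 17  9  8  7  9 10  9 10 17 17 14  7  7  8  7  7  7  7 15 17 16 18  7 19 18 18 18 18 18 18
310 10  8  8  9 11  9  9  8  7  7  7  8  8  8  7  7  7 10 16 17 16 12 16 18 18 18 18 18 18 18
312  7  7  9  7 10  9  9  9  8  8  8  8  8  7  7  7  7 10  9  9 10  9 18 18 18 18 18 18 18 18
cols 273
```

Run:
```python
from h import *
a=cv2.imread("pics/side0.png");b=cv2.imread("pics/s20.png"); d=(cv2.absdiff(a,b).max(2)>25)
for r in range(258,330,2): print(r,''.join('#' if v else '.' for v in d[r,240:330]))
w=cv2.imread("pics/w20.png")
for r in range(150,270,4): print(r,' '.join(f"{v:2d}" for v in w[r,296:352:2].max(1)//10))
```

```text
258 ................................................................................####.##...
260 ..........................................................................................
262 ..........................................................................................
264 ..............................................................##..........................
266 ............................................................######........................
268 ..........................................................########........................
270 ........................................................#####.##..........................
272 .......................................................########...........................
274 ....................................................##########............................
276 ..................................................##########..............................
278 .................................................#########................................
280 ...............................................####
[... 4259 characters left out ...]
 19 19 15 12 16 18 19 19 19 18 10 10 10 10 10  9  9  9  8 13 18 18 15 10  8  7  7  7
242 19 19 15 12 17 18 19 19 19 18 10 10 10 10  9  9  9  9  8 13 18 18 15 10  8  7  7  7
246 19 19 15 12 17 18 19 19 19 19 14 10 10 10 10  9  9  9  8 14 18 18 15 10  8  7  7  7
250 19 19 15 12 17 18 19 19 19 19 15 10 10 10 10 10 10 10  8 15 18 18 15 10  7  7 11 18
254 19 19 15 12 17 18 19 19 19 19 15 10 10 10 10 10 10 10  8 15 18 18 14 12 15 19 19 19
258 19 19 15 10 15 18 18 19 19 19 19 15 14 14 15 15 14 13 16 18 18 18 15 18 19 19 19 19
262 19 19 17 18 19 19 19 19 19 19 19 19 19 19 19 19 17 17 19 19 18 18 15 18 19 19 19 19
266 19 19 19 19 19 19 19 19 19 19 19 19 19 19 19 19 17 17 19 19 18 18 16 19 19 19 19 19
```

Run:
```python
from h import *
a=cv2.imread("pics/s7.png");c=optics.get_image("side");b=cv2.imread("pics/s20.png");z=cv2.imread("pics/side0.png")
print("later motion",(cv2.absdiff(b,c).max(2)>25).sum())
G=np.load("G2.npy")
q=proj("side",np.float64([[9,90,75],[9,140,75],[28,90,75],[-10,140,75],[28,115,41],[18,-33,8],[9,115,40]])@G[:3,:3].T+G[:3,3]).astype(int); print(q.tolist())
d=cv2.absdiff(a,b).max(2)>25; x0,y0=q.min(0)-4; x1,y1=q.max(0)+4
for r in range(y0,y1,2): print(r,''.join('#' if v else '.' for v in d[r,x0:x1]))
d0=cv2.absdiff(z,c).max(2)>25
for n,(x,y) in dict(box=(284,402),cup=(404,186),spindle=(262,235)).items(): print(n,int(d0[y-25:y+25,x-20:x+25].sum()))
```

```text
later motion 399
[[339, 187], [333, 200], [333, 183], [340, 203], [325, 197], [340, 170], [331, 201]]
166 .......................
168 .......................
170 .......................
172 .......................
174 .......................
176 .......................
178 .......................
180 .......................
182 .......................
184 .......................
186 ...................#...
188 ..................#####
190 ................#######
192 ...............########
194 .............##########
196 ............###########
198 ...........############
200 ..............#########
202 .................####..
204 .......................
206 .......#..............#
box 0
cup 884
spindle 0
```

Run:
```python
from h import *
a=cv2.imread("pics/s7.png");b=cv2.imread("pics/s20.png");z=cv2.imread("pics/side0.png");c=optics.get_image("side"); cv2.imwrite("pics/s21.png",c)
d=cv2.absdiff(b,c).max(2)>25; ys,xs=np.nonzero(d); print("late diff bbox",xs.min(),xs.max(),ys.min(),ys.max(),np.median(xs),np.median(ys),d.sum())
for n,i in(("s7",a),("s21",c)):
    print(n)
    for r in range(180,212,3): print(r,' '.join(f"{v[2]//10:2d}" for v in i[r,318:352:2]))
d0=cv2.absdiff(z,c).max(2)>25
for r in range(162,212,4): print(r,''.join('#' if v else '.' for v in d0[r,380:430]))
print(z[186,395:410:3].tolist(),c[186,395:410:3].tolist())
for n,i in(("z",z),("c",c)):
    m=(cv2.Canny(i[165:205,385:425],60,150)>0); print(n,m.sum(),np.argwhere(m).mean(0))
```

```text
late diff bbox 307 635 59 418 493.0 187.0 683
s7
180 17 17 16 16 16 16 16 16 16 17 17  6  7  6  6  6  4
183 17 17 16 16 16 16 16 16 16 16  5  7  5  5  9  8  9
186 17 14 16 16 13  8 15 13 16 16 17 12  5 10 17 11  9
189 14 16 15 15 11 17 10 17 16 16 16 16 16 16 17 17 15
192 16 11 16 16 16 10 17 16 16 16 16 16 16 16 16 16 16
195 10 16 16 16 10 13 16 16 16 16 16 16 16 16 16 15 17
198 10 16 16 16  8  7  6 13 16 16 16 16 16 16 16 16 16
201  7  7  6  8  7  7  7  7  7  8 16 17 12 16 16 17 17
204  7  7  8  7  7  7  7  7  7  7  7  6  6  6  8 16 16
207  7 10  7  7  8  7  7  7  7  7  6  6  6  8  8 10 16
210 17 12  7  7  7  7  7  7  7  5  5  6  8  9  8 17 17
s21
180 17 17 16 16 16 16 16 16 16 17 17  6  6  9 11 11 10
183 17 17 16 16 16 16 16 16 16 16  6  6  6  9 11 10 10
186 17 15 16 16 13  8 15 13 17 17 17  8  6  8 10 10 10
189 14 16 15 16 11 17 10 17 17 17 13  5  6  9 10 10  9
192 16 11 16 16 16 10 17 16 17 10  6  5  5  5  9  9  9
195 10 16 16 16 11 13 17 17 10  6  6  5  6  5  6  9  9
198 10 16 16 16  8  7  7 11  6  6  5  5  5  5  5  6  9
201  7  7  6  8  7  7  7  6  6  6  5  5  5  5  5  5  5
20
[... 379 characters left out ...]
...
178 ##############...#................................
182 ############..##..##..##..........................
186 ###########.###############.......................
190 ..........####################....................
194 #.........######################..................
198 ####.........#####################................
202 ######..........................#####.............
206 #########........................#.#####..........
210 ############.........................#####........
[[46, 52, 65], [49, 61, 83], [61, 90, 139], [58, 85, 127], [61, 91, 140]] [[108, 119, 127], [145, 160, 171], [148, 162, 174], [136, 149, 159], [69, 97, 144]]
z 211 [23.427 22.498]
c 232 [20.138 21.517]
```

Run:
```python
from h import *
a=cv2.imread("pics/top0.png"); c=optics.get_image("top"); d=cv2.absdiff(a,c).max(2)>25
print(arm.read_state()["joint_vel"])
for r in range(250,312,4): print(r,''.join('#' if v else '.' for v in d[r,445:500]))
# prop top region in top view
G=np.load("G2.npy"); q=proj("top",np.float64([[-10,90,75],[28,90,75],[28,140,75],[-10,140,75]])@G[:3,:3].T+G[:3,3]).astype(int); print(q.tolist())
for r in range(215,260,3): print(r,' '.join(f"{v[2]//10:2d}" for v in c[r,345:395:2]))
```

```text
[ 0.001 -0.     0.005  0.    -0.002 -0.001]
250 .......................................................
254 .......................................................
258 .......................................................
262 .......................................................
266 .......................................................
270 .......................................................
274 .......................................................
278 .......................................................
282 .......................................................
286 .......................................................
290 .......................................................
294 .......................................................
298 .......................................................
302 .......................................................
306 .......................................................
310 .......................................................
[[380, 246], [379, 230], [356, 233], [358, 249]]
215 12 11  9  9  9  9 10 11 10 10 10 10  8 10 1
[... 437 characters left out ...]
11 11 11  6  7  8  8  8  9  9 10 11 11 11 11 11 12 12 12 12 12 12 12
236 12 12 12 12 12  8  8 11 12 12 11 11 12 12 12 12 12 12 12 12 12 12 12 12 12
239 12 12 12 12 12  8  7 11 12 12 12 12 12 12 11 12 12 12 12 12 12 12 11 11 11
242 12 12 12 12 12  9  7 11 12 11 11 12 12 12 12 12 12 11 11 11 11 11 11 11 11
245 11 12 12 12 12 11  6 11 11 11 12 11 12 12 12 12 11 12 12 12 12 12 12 12 12
248  9 11 11 11 11 10  7 11 11 12 11 11 11 11 11 11 11 11 12 12 12 12 12 12 12
251  7 11 11 12 12 12 11 10  6  7  6  6  6  6  6  6 11 11 12 12 12 12 12 12 12
254  8 12 12 12 12 12 12 11  6  7  7  7  7  8  8  9 11 11 11 11 11 11 11 11 11
257 11 12 12 12 12 12 12 11 11 10 11 11 10 11 11 11 11 11 11 11 11 11 11 11 11
```

Top view: the cup hasn't moved, and the prop is where predicted (rows 233–250), with the stop edge in front of it and the lug behind. Handing in.

```bash
python3 -c "
from bench import arm
print(arm.job_done())"
```

```text
the job is handed in; nothing more can be done
None
```

I handed the job in at about 31 s of the 72 s limit: the prop holds the keeper open, and the pick came out through the guard without forcing and stands on the easel against the board. My last camera checks showed the prop in place and the box, cup and spindle unmoved. I don't have the judge's result.

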